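# Clamp a glass block with the click cap

### The job

Put the glass block into the clamping stand: lay it on the steel bed and slide it in under the clamp foot until it is home, square and touching the brass stop at the back, without ramming it. Then bring the foot down on it by turning the black ebonite cap clockwise until its ratchet clicks, stop at the second click before a third, let go and leave the block clamped. Turn only the cap, never the nickel hub below it, so that the glass is not overstrained, and leave the loupe, the prism and the sight tube where they stand.

Things in the scene. Friction and masses are not known exactly. Their poses are not given: they have to be found in the camera images.
- block: Clear crystal-glass block, the work piece: a plain bar 130 x 30 x 20 mm (x, y, z), about 0.2 kg, loose and flat on the desk; its two ends are alike. Origin at the centre of its underside; x axis along the 130 mm length, z up.
- stand: Dark cast-iron clamping stand, screwed to the desk. Origin on the desk, straight below the clamp screw; z up, -x is the open front where the block goes in. Foot x -125 to +80, 110 wide, 18 high (mm). Column behind the stop, x 36 to 62; 30 wide overarm z 88 to 112, to x -14, with a boss (radius 16, z 82 to 118) for the vertical clamp screw.
- bed (a point): Point on the flat ground steel bed of the stand, straight below the screw, axes as the stand's; bed top 30 mm above the desk, 80 mm wide (y -40 to +40), x -115 to +22 mm. The block is home lying flat on it, long side along x, centred in y to about 5 mm, rear end touching the stop: block centre at x = -43 mm, front end then at x = -108 mm, clear in front of overarm and cap.
- stop: Brass stop bar across the back end of the bed, fixed to the stand, 8 x 62 x 16 mm; origin and axes as the stand's. Its upright front face is at x = +22 mm, z = 30 to 46 mm. Glass pressed on it with over 30 N would chip.
- clamp: Steel clamp spindle with a nickel foot, 17 mm diameter, on the screw axis; it does not rotate. Origin on the axis at its lower end. The foot is held by a lock nut: its flat underside is 0 to 2.8 mm above this origin, different each time, at the start 2 to 5.4 mm over a block on the bed. Sinks 10 mm a turn. The cap slips at 60 to 85 N, 30 to 60 N stay; over 130 N strains the glass.
- cap_grip (a point): Mid-height of the black ebonite click cap, on the screw axis: grip here from above. Fluted upright cylinder, 36 mm diameter, 28 mm high, short nickel line inlaid on top. It floats 3.5 mm up or down on a soft spring. 5 mm below it the nickel hub, 25 mm diameter, 19 mm high, fast on the screw: fingertips may reach past the cap beside it. About 172 mm above the desk at the start, sinks with the screw.
- cap (a joint): Slip of the cap over the hub, rad, clockwise from above positive, 0 at the start. 12-tooth ratchet: screw running free 0.10 to 0.15 N m and no slip (under 0.25); foot on the glass: torque climbs to about 0.25 N m, then a tooth jumps (click), torque drops, climbs again. Each click adds 0.524; let go, the cap springs back to the last click. Anticlockwise drives the screw up.
- loupe: Bystander: nickel loupe, a waisted tube 36 mm diameter, 36 mm high, standing loose on the desk. Origin under its centre.
- prism: Bystander: small three-sided crystal prism standing on end, about 33 mm wide and 34 mm high, loose on the desk. Origin under its centre.
- tube: Bystander: bronze sight tube standing upright, 38 mm diameter at its flange, 86 mm high, loose on the desk. Origin under its centre.
Not all that is in view belongs to the job. There is more than one size of the block; the job needs the smaller. Leave any blue look-alike of the stand alone.

How it is judged:
By the outcome, as a careful person would: the job done as asked, in the order asked, and still so for the second after the job is handed in, with the robot touching nothing.
It also fails if it takes over 72 s, if anything falls off the work surface, if the arm or the gripper's body presses on something with over 40 N, if the wrist force passes 120 N, or if a joint passes its speed limit or range.

### The arm

A 6-joint arm with a two-finger parallel gripper is mounted at the origin on the work surface. World frame = base frame: x ahead of the robot, y to its left, z up, the work surface at z = 0. Lengths are in m, angles in rad, forces in N, time in s.
With the tool pointing down it reaches from about 0.3 to 0.875 m from the base axis. Payload 6.4 kg.
Tool frame: the origin (TCP) lies midway between the tips of the shut fingers; the grasp point (between the pads) lies 19 mm behind it; y points along the fingers, x is the direction in which the jaws open and shut, and the axes are right-handed (so a half turn about y gives the same grasp; the last joint's range is limited). The gripper opens to 85 mm and grips with 20 to 120 N. Pads are 22 mm wide; open, the fingers measure 114 mm over their backs; the gripper's body (76 mm by 85 mm) begins 54 mm behind the grasp point. The pads swing forward as they close: fully open they stand 13 mm farther back than shut.
Start: joints at [0.935, 0.181, 1.607, -0, 1.354, -0.206], TCP at [0.24, 0.523, 0.231] pointing down, gripper open.
Joint ranges: [-2.99, 2.99], [-0.89, 2.07], [0.3, 2.58], [-1.14, 4.28], [0, 2.63], [-3.12, 3.12]. Speed limits (rad/s): [2.57, 2.57, 3.01, 3.14, 3.14, 3.14].

### API

Orientations are given as a unit quaternion [w, x, y, z].
In Python, from bench import ctrl gives the robot as it stands.
- The arm moves only by the tool step_arm, never from a script. Its argument "commands" is a list of rows, each a list of 7 numbers: the turn, a rotation vector about the tool's x, y, z in units of 6 degrees (1.0 is 6 degrees), then the shift along the tool's x, y, z in units of 30 mm (1.0 is 30 mm), then the opening, from 0 (shut) to 1 (fully open). A call has 1 to 10 rows; each row shifts and turns the commanded pose from where the row before left it, along the tool's axes as they then stand; what a row does not reach is not made up. A row lasts 1/10 s, in which the tool goes at most 50 mm and 8.59 degrees, less where a joint would pass 70% of its speed; a pose out of reach is approached as far as the arm can. A call with a number of a shift or a turn outside -1 to 1 is refused whole. A call with a gripper value outside its range is refused whole. The fingers move at their own pace and stop on an object; the grip force is fixed at half the most. Time passes only in rows, so rows that do not move let the fingers close. It gives the time, the measured TCP pose, the force and the opening at its end, in the units of the state.
- ctrl.get_obs(): the state, without advancing time (a new reading comes with each control period).
- ctrl.camera(name): name is "scene" or "top"; returns (picture, depth): 384x512x3 uint8, blue, green, red; 384x512 float32, m along the optical axis (not along the pixel's ray), 0 where there is no reading.
- ctrl.get_calibration(name): a dict with "intrinsics" (3x3 intrinsics, pixels), "R" (3x3) and "t" (3): a world point X has camera coordinates R X + t. Camera axes: x right, y down, z forward; pixel columns grow to the right and rows downward; lengths in m; the calibration is good to about 2 mm. A picture is of the moment at which its call begins. get_calibration takes no time and is no camera call.
- ctrl.hand_in(): hands the job in, once; it reports no verdict.
Trained networks look in the newest picture that a camera, given by its name, has taken for a name from the list of things; names that differ only in an ending like _2 or _b are one class to them, and where a whole thing is asked for, a point or a joint stands for the part that bears it (a point fixed in the world has none). Each returns a list of dicts, best first, with "p" (0 to 1); they miss things now and then, are a little off and sometimes report something else, mostly with a low value. They report only what shows in the picture. A call takes as long as a camera call. They do not tell look-alikes from the thing itself.
- ctrl.boxes_of(thing, camera): "point" ([x, y, z] in m, in the coordinates of the camera as it stood for that picture, good to about 4 mm: the middle of the surface that is visible of it).
- ctrl.silhouettes(thing, camera): "pixels" (384x512 bool, what is visible of it).
The state is a dict: "time_s": time; "q": joint angles; "dq": joint speeds; "joint_efforts": joint torques, N m; "eef_pos": TCP position; "eef_rot": TCP orientation; "wrist_force": force on the tool from outside, world axes, zero at the start; "torque": the same for the moment, N m; "opening": opening from 0.0 (shut) to 1.0 (fully open).
Only numpy, scipy, OpenCV 4.12 (cv2) and the standard library are available. Lean on these libraries where they do the work, as an engineer would, in place of code of your own. Each camera call takes 0.05 s, during which the arm holds its last target.

## Working session

There is one attempt and no reset: what is moved stays moved. The work goes in short steps, Python scripts to look and compute and a tool call to move; the robot and the scene stay as the last step left them, time stands still between calls to the robot, and variables do not carry over. Pictures are saved under pics/ and viewed, and the job is handed in when it is done.

Besides the shell and the picture viewer there is one more tool, called as name(argument=value, ...) on one line, values as JSON. step_arm: Moves the arm, as the interface text tells. Its arguments: {"type":"object","properties":{"commands":{"type":"array"}},"required":["commands"]}

```bash
ls; mkdir -p pics; python3 - <<'E'
from bench import ctrl
import cv2,numpy as np
o=ctrl.get_obs();print({k:np.round(v,3).tolist() for k,v in o.items()})
for c in ["scene","top"]:
    im,d=ctrl.camera(c); cv2.imwrite(f"pics/{c}0.png",im); np.save(f"{c}0.npy",d)
    k=ctrl.get_calibration(c); print(c,{a:np.round(b,4).tolist() for a,b in k.items()})
    R,t=np.array(k["R"]),np.array(k["t"])
    for n in ["block","stand","bed","stop","clamp","cap_grip","cap","loupe","prism","tube"]:
        try:
            for r in ctrl.boxes_of(n,c):
                p=np.array(r["point"]);w=R.T@(p-t);uv=np.array(k["intrinsics"])@p;uv=uv[:2]/uv[2]
                print(n,round(r["p"],2),w.round(3),uv.round())
        except Exception as e: print(n,e)
E
```

```text
pics
{'time_s': 0.0, 'q': [0.935, 0.182, 1.608, 0.0, 1.354, -0.206], 'dq': [0.002, -0.001, 0.002, 0.001, -0.0, 0.0], 'joint_efforts': [-0.001, -44.487, -35.134, -0.0, 0.009, 0.0], 'eef_pos': [0.239, 0.522, 0.23], 'eef_rot': [-0.595, 0.595, 0.381, -0.382], 'wrist_force': [0.08, 0.208, -0.533], 'torque': [0.023, 0.026, -0.033], 'opening': 1.001}
scene {'intrinsics': [[442.7899, 0.0, 261.1257], [0.0, 442.7899, 189.87], [0.0, 0.0, 1.0]], 'R': [[0.3635, 0.9316, 0.0064], [0.6071, -0.2316, -0.7601], [-0.7067, 0.2802, -0.6497]], 't': [-0.1797, -0.2525, 1.6593]}
block 0.8 [ 0.507 -0.251  0.019] [178. 226.]
block 0.66 [ 0.544 -0.427  0.029] [113. 250.]
block 0.41 [0.664 0.005 0.03 ] [286. 238.]
stand 0.71 [0.376 0.055 0.031] [264. 171.]
stand 0.57 [0.665 0.003 0.025] [286. 239.]
bed 0.94 [0.375 0.049 0.035] [262. 170.]
bed 0.79 [0.663 0.007 0.031] [287. 237.]
bed 0.56 [ 0.685 -0.     0.046] [288. 240.]
stop 0.61 [0.687 0.003 0.045] [289. 240.]
stop 0.41 [ 0.507 -0.254  0.019] [177. 226.]
stop 0.24 [0.662 0.012 0.178] [291. 194.]
clamp 0.79 [0.364 0.055 0.169] [263. 131.]
clamp 0.43 [ 0.7   -0.
[... 372 characters left out ...]
.0, 1.0]], 'R': [[-0.0128, -0.9999, -0.0069], [-0.9821, 0.0139, -0.1879], [0.188, 0.0044, -0.9822]], 't': [-0.0168, 0.5621, 1.2279]}
block 0.76 [ 0.523 -0.422  0.025] [377. 201.]
block 0.56 [ 0.496 -0.251  0.019] [325. 210.]
stand 0.91 [0.635 0.008 0.027] [247. 170.]
stand 0.86 [0.333 0.049 0.032] [235. 261.]
bed 0.62 [0.332 0.05  0.029] [235. 262.]
bed 0.56 [0.627 0.006 0.029] [248. 173.]
clamp 0.63 [0.649 0.01  0.181] [244. 154.]
clamp 0.59 [0.36  0.063 0.186] [227. 251.]
cap_grip 0.63 [0.651 0.011 0.188] [244. 152.]
cap_grip 0.47 [0.356 0.061 0.186] [227. 253.]
cap 0.53 [0.648 0.008 0.183] [245. 154.]
loupe 0.45 [ 0.69  -0.276  0.035] [331. 153.]
prism 0.75 [0.663 0.295 0.047] [161. 162.]
```

```bash
python3 - <<'E'
import cv2
for c in ["scene","top"]:
    im=cv2.imread(f"pics/{c}0.png"); cv2.imwrite(f"pics/{c}0b.png",cv2.resize(im,(800,600),interpolation=cv2.INTER_CUBIC))
E
```

```text
(no output)
```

View pics/scene0b.png

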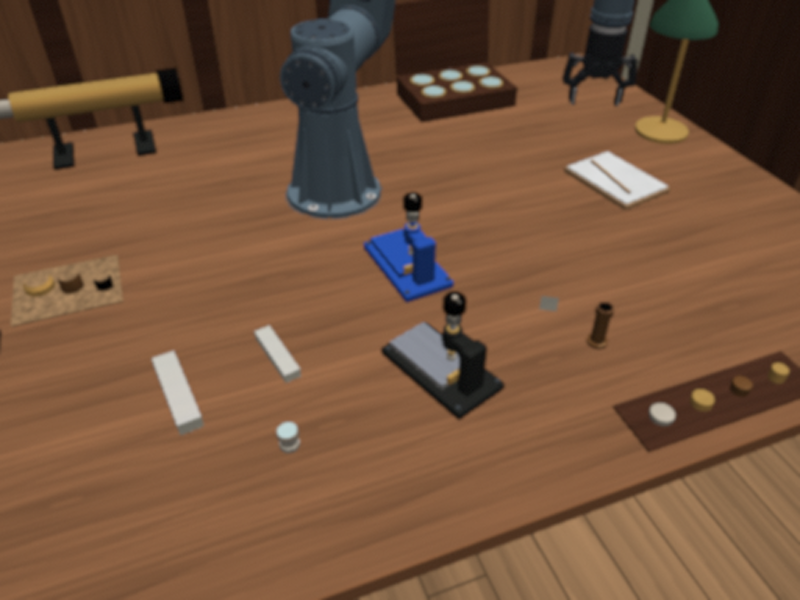

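View pics/top0b.png

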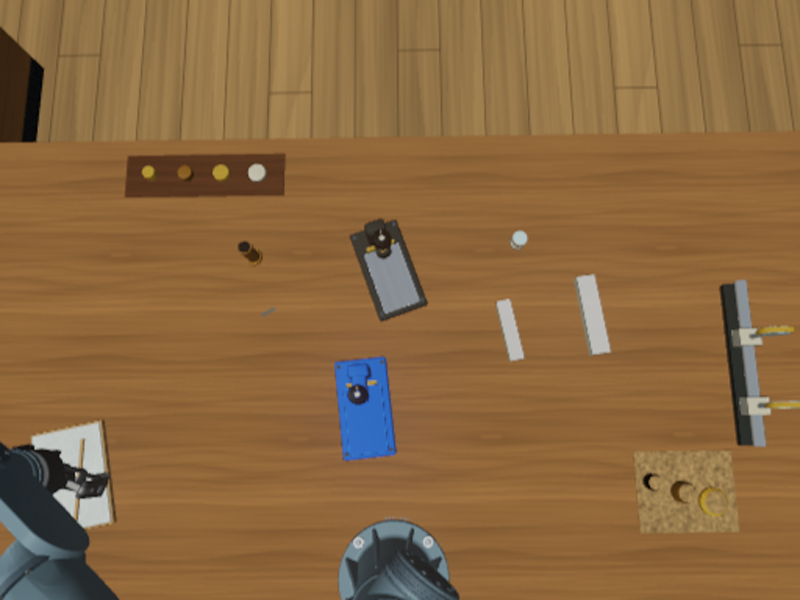

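The images show:
- **Blocks:** two glass bars in the top view, at 800-px (510,330) and (592,315). The left one looks smaller.
- **Stands:** the dark stand is at (388,268). The blue look-alike at (363,405) is to be left alone.
- **Bystanders:** loupe at (519,239), tube at (249,252), prism at (269,311).

Next I'll measure the sizes and poses and enlarge a crop.

```bash
cat > h.py <<'E'
from bench import ctrl
import cv2,numpy as np
def cal(c):
    k=ctrl.get_calibration(c); return np.array(k["intrinsics"]),np.array(k["R"]),np.array(k["t"])
def onplane(c,uv,z):
    K,R,t=cal(c); uv=np.atleast_2d(uv).astype(float)
    d=(np.linalg.inv(K)@np.c_[uv,np.ones(len(uv))].T).T@R; C=-R.T@t
    s=(z-C[2])/d[:,2]; return C+d*s[:,None]
def cloud(c,D):
    K,R,t=cal(c); v,u=np.mgrid[:384,:512]
    P=(np.linalg.inv(K)@np.c_[u.ravel(),v.ravel(),np.ones(u.size)].T).T*D.ravel()[:,None]
    return ((P-t)@R).reshape(384,512,3)
def proj(c,X):
    K,R,t=cal(c); p=(K@(R@np.atleast_2d(X).T+t[:,None])).T; return p[:,:2]/p[:,2:]
E
python3 - <<'E'
from h import *
for c in ["scene","top"]:
    im=cv2.imread(f"pics/{c}0.png");D=np.load(f"{c}0.npy");W=cloud(c,D)
    for r in ctrl.silhouettes("block",c):
        m=r["pixels"]; v,u=np.nonzero(m)
        P=onplane(c,np.c_[u,v],0.02)[:,:2]
        rc=cv2.minAreaRect((P*1000).astype(np.float32))
        print(c,"block",round(r["p"],2),len(u),(u.mean().round(),v.mean().round()),rc, "medz",np.median(W[m][:,2]).round(3))
    for n in ["stand","bed","stop","cap","clamp"]:
      for r in ctrl.silhouettes(n,c):
        m=r["pixels"]; v,u=np.nonzero(m); print(c,n,round(r["p"],2),len(u),u.mean().round(),v.mean().round(),W[m].mean(0).round(3))
im=cv2.imread("pics/top0.png"); 
a=cv2.resize(im[120:250,210:400],None,fx=4,fy=4,interpolation=cv2.INTER_CUBIC); cv2.imwrite("pics/topcrop.png",a)
im=cv2.imread("pics/scene0.png"); 
a=cv2.resize(im[170:290,90:340],None,fx=3.2,fy=3.2,interpolation=cv2.INTER_CUBIC); cv2.imwrite("pics/scenecrop.png",a)
E
```

```text
scene block 0.83 796 (np.float64(114.0), np.float64(251.0)) ((531.5317993164062, -427.75738525390625), (189.46005249023438, 39.308658599853516), 7.067241191864014) medz 0.026
scene block 0.81 453 (np.float64(178.0), np.float64(226.0)) ((504.5133056640625, -252.06602478027344), (142.57444763183594, 35.08854293823242), 10.969325065612793) medz 0.019
scene stand 0.71 2991 286.0 231.0 [0.662 0.003 0.056]
scene stand 0.57 1874 262.0 163.0 [0.373 0.048 0.059]
scene bed 0.96 3010 285.0 231.0 [0.661 0.001 0.055]
scene bed 0.7 1871 262.0 163.0 [0.374 0.049 0.059]
scene stop 0.56 61 289.0 241.0 [0.685 0.004 0.04 ]
scene cap 0.71 219 291.0 194.0 [0.656 0.014 0.173]
scene cap 0.41 135 264.0 129.0 [0.365 0.059 0.177]
scene clamp 0.81 310 291.0 198.0 [0.651 0.016 0.155]
scene clamp 0.61 238 264.0 132.0 [0.339 0.069 0.147]
top block 0.74 714 (np.float64(378.0), np.float64(200.0)) ((527.3614501953125, -428.30126953125), (171.32127380371094, 49.093910217285156), 6.661515712738037) medz 0.026
top block 0.7 375 (np.float64(326.0), np.float64(211.0)) ((495.3734130859375, -252.59414672851562), (129.7909698486328, 33.44386291503906), 11.948302268981934) medz 0.02
top stand 0.9 2111 233.0 261.0 [0.335 0.054 0.047]
top stand 0.57 1988 248.0 171.0 [0.627 0.004 0.046]
top stand 0.4 97 331.0 153.0 [ 0.692 -0.279  0.028]
top bed 0.66 1977 248.0 171.0 [0.626 0.004 0.046]
top bed 0.58 2209 233.0 261.0 [0.335 0.054 0.045]
top stop 0.53 2008 248.0 171.0 [0.628 0.004 0.046]
top cap 0.69 101 243.0 152.0 [0.65  0.013 0.195]
top cap 0.65 138 228.0 252.0 [0.359 0.058 0.178]
top clamp 0.51 112 228.0 251.0 [0.36  0.058 0.184]
top clamp 0.21 1812 248.0 172.0 [0.624 0.004 0.048]
```

View pics/topcrop.png

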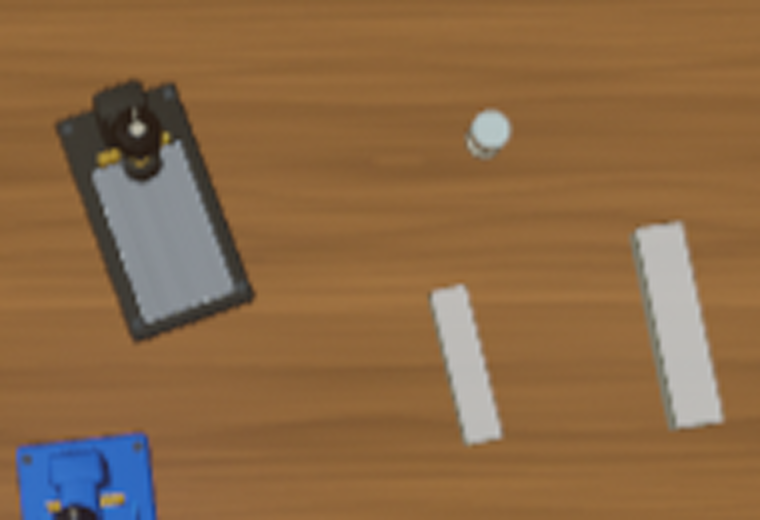

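View pics/scenecrop.png

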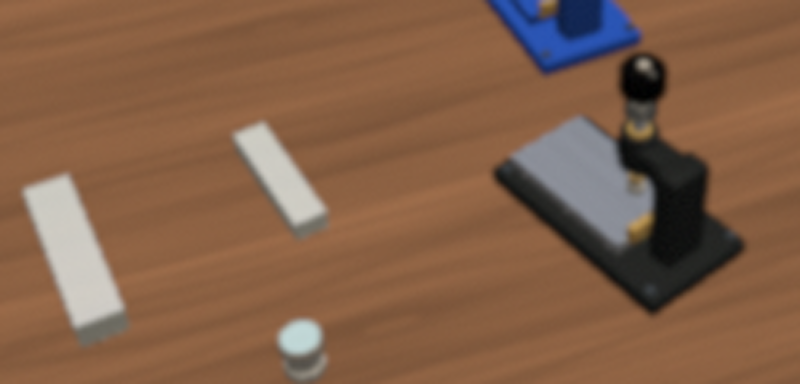

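The small bar, at top-crop (466,363), measures 130×33 mm and 20 mm high, so it is the block. The one at (678,325) is 171×49 mm, the larger size. The dark stand at crop (155,210) is the target. Next I'll refine the poses.

```bash
python3 - <<'E'
from h import *
from scipy.optimize import minimize
ims={c:cv2.imread(f"pics/{c}0.png") for c in("scene","top")}
def rect(cx,cy,a,x0,x1,y0,y1,z):
    P=np.array([[x0,y0],[x1,y0],[x1,y1],[x0,y1]]); c,s=np.cos(a),np.sin(a)
    return np.c_[P@np.array([[c,s],[-s,c]])+[cx,cy],np.full(4,z)]
for c in ims:
    D=np.load(f"{c}0.npy");W=cloud(c,D);hsv=cv2.cvtColor(ims[c],cv2.COLOR_BGR2HSV)
    # block top
    m=(abs(W[...,0]-.5)<.1)&(abs(W[...,1]+.25)<.06)&(hsv[...,1]<60)
    mt=m&(hsv[...,2]>150)&(W[...,2]>.015)
    v,u=np.nonzero(mt);P=onplane(c,np.c_[u,v],.02)[:,:2]*1000
    q=P-P.mean(0);w,V=np.linalg.eigh(q.T@q);a=np.degrees(np.arctan2(*V[::-1,1]))
    print(c,"block top",len(u),P.mean(0).round(1),"yaw",a%180, cv2.minAreaRect(P.astype(np.float32)), np.median(W[mt][:,2]).round(4))
    # table z
    mm=(abs(W[...,0]-.5)<.05)&(abs(W[...,1]+.15)<.03);print("table z",np.median(W[mm][:,2]).round(4))
    m=(abs(W[...,0]-.63)<.12)&(abs(W[...,1])<.1)
    bed=m&(hsv[...,1]<70)&(hsv[...,2]>110)&(abs(W[...,2]-.03)<.006)
    v,u=np.nonzero(bed);P=onplane(c,np.c_[u,v],.03)[:,:2]*1000
    print("bed",len(u),P.mean(0).round(1),cv2.minAreaRect(P.astype(np.float32)),np.median(W[bed][:,2]).round(4))
    dark=m&(hsv[...,2]<75)
    base=m&((hsv[...,2]<75)|bed)&(W[...,2]>0.01)&(W[...,2]<.035)
    v,u=np.nonzero(base);P=onplane(c,np.c_[u,v],.018)[:,:2]*1000
    print("base",len(u),P.mean(0).round(1),cv2.minAreaRect(P.astype(np.float32)))
    top=m&(W[...,2]>.155);
    v,u=np.nonzero(top); print("cap pts",W[top].mean(0).round(4),len(u),W[top][:,2].max())
    v,u=np.nonzero(m&(W[...,2]>.12)); print(u.min(),u.max(),v.min(),v.max())
E
```

```text
scene block top 373 [ 499.1 -251.2] yaw 10.96078277888273 ((497.3019104003906, -251.5857391357422), (132.15228271484375, 31.006698608398438), 10.852156639099121) 0.0198
table z -0.0001
bed 842 [605.8  -9.7] ((610.9962158203125, -1.360076904296875), (138.00267028808594, 80.34819793701172), 19.285207748413086) 0.0301
base 1720 [640.   -3.5] ((636.9215087890625, 3.1133651733398438), (209.17434692382812, 109.64686584472656), 19.445829391479492)
cap pts [0.6607 0.0115 0.1786] 212 0.1900811089718407
284 298 186 212
top block top 337 [ 495.7 -253.8] yaw 10.619261750802139 ((496.4788818359375, -253.57928466796875), (128.96485900878906, 29.926816940307617), 11.243522644042969) 0.0202
table z 0.0001
bed 850 [605.7  -4. ] ((609.9986572265625, -2.602863311767578), (136.8640594482422, 79.26023864746094), 19.21243667602539) 0.03
base 1401 [619.3   1.2] ((631.314697265625, 4.2761688232421875), (201.34820556640625, 107.43792724609375), 19.107759475708008)
cap pts [0.652  0.0121 0.183 ] 127 0.1904701274960414
238 249 146 161
```

```bash
cat >> h.py <<'E'
from scipy.spatial.transform import Rotation as Ro
def tool():
    o=ctrl.get_obs(); q=np.array(o["eef_rot"]); return o,Ro.from_quat([q[1],q[2],q[3],q[0]]).as_matrix()
def st():
    o,R=tool(); print("t",round(o["time_s"],2),"pos",np.round(o["eef_pos"],4),"F",np.round(o["wrist_force"],1),"T",np.round(o["torque"],3),"open",round(o["opening"],3),"q",np.round(o["q"],3))
    print("tool x yaw",np.degrees(np.arctan2(R[1,0],R[0,0])).round(2),"ydown",R[:,1].round(3)); return o,R
def to(target,yawx):
    "units needed: tool-frame shift (in frame AFTER yaw turn), and y turn units"
    o,R=tool(); a=np.degrees(np.arctan2(R[1,0],R[0,0])); d=(yawx-a+180)%360-180
    dr=np.array(target)-o["eef_pos"]; th=np.radians(yawx)
    Rn=np.c_[[np.cos(th),np.sin(th),0],[0,0,-1],[-np.sin(th),np.cos(th),0]]
    print("turn units about y (total)",(-d/6).round(3),"shift units in new frame",(Rn.T@dr/.03).round(3),"in current frame",(R.T@dr/.03).round(3))
# stand frame
SO=np.array([.6544,.0134]);SY=np.radians(19.25)
def S(x,y=0): return SO+np.array([x*np.cos(SY)-y*np.sin(SY),x*np.sin(SY)+y*np.cos(SY)])/1000
E
python3 - <<'E'
from h import *
st(); o,R=tool();print(R.round(3))
b=np.array([.497,-.2525]);a=np.radians(10.9);g=b-.035*np.array([np.cos(a),np.sin(a)])
print("grasp xy",g); 
for y in (100.9,-79.1): to([*g,.12],y)
print("home grip",S(-78),"pre",S(-120))
E
```

```text
t 1.7 pos [0.2396 0.5227 0.2313] F [-0.   0.6 -0.3] T [ 0.016  0.043 -0.004] open 0.998 q [ 0.935  0.181  1.607  0.     1.354 -0.206]
tool x yaw 65.37 ydown [-0. -0. -1.]
[[ 0.417 -0.    -0.909]
 [ 0.909 -0.     0.417]
 [-0.    -1.     0.   ]]
grasp xy [ 0.46263145 -0.25911834]
turn units about y (total) -5.921 shift units in new frame [-26.996   3.709  -2.373] in current frame [-20.592   3.71  -17.619]
turn units about y (total) 24.079 shift units in new frame [26.996  3.709  2.373] in current frame [-20.592   3.71  -17.619]
home grip [ 0.58076106 -0.01231587] pre [ 0.54110932 -0.02616288]
```

step_arm(commands=[[0, 0, 0, -0.5, 0, -0.4, 1], [0, 0, 0, -1, 0, -0.85, 1], [0, 0, 0, -1, 0, -0.85, 1], [0, 0, 0, -1, 0, -0.85, 1], [0, 0, 0, -1, 0, -0.85, 1], [0, 0, 0, -1, 0, -0.85, 1], [0, 0, 0, -1, 0, -0.85, 1], [0, 0, 0, -1, 0, -0.85, 1], [0, 0, 0, -1, 0, -0.85, 1], [0, 0, 0, -1, 0, -0.85, 1]])

```text
time_s: 2.7
eef_pos: [0.3406, 0.1616, 0.2316]
eef_rot: [-0.595, 0.595, 0.382, -0.382]
wrist_force: [0.7, -0.4, -0.3]
opening: 1.001
```

step_arm(commands=[[0, 0, 0, -1, 0, -0.85, 1], [0, 0, 0, -1, 0, -0.85, 1], [0, 0, 0, -1, 0, -0.85, 1], [0, 0, 0, -1, 0, -0.85, 1], [0, 0, 0, -1, 0, -0.85, 1], [0, 0, 0, -1, 0, -0.85, 1], [0, 0, 0, -1, 0, -0.85, 1], [0, 0, 0, -1, 0, -0.85, 1], [0, 0, 0, -1, 0, -0.85, 1], [0, 0, 0, -1, 0, -0.85, 1]])

```text
time_s: 3.7
eef_pos: [0.4474, -0.2177, 0.2314]
eef_rot: [-0.595, 0.595, 0.382, -0.382]
wrist_force: [0.8, 0.3, 1.0]
opening: 0.998
```

step_arm(commands=[[0, -1, 0, 0, 0.5, 0, 1], [0, -1, 0, 0, 0.5, 0, 1], [0, -1, 0, 0, 0.5, 0, 1], [0, -1, 0, 0, 0.5, 0, 0.7], [0, -1, 0, 0, 0.5, 0, 0.7], [0, -0.92, 0, 0, 0.5, 0, 0.7], [0, 0, 0, 0, 0, 0, 0.7]])

```text
time_s: 4.4
eef_pos: [0.4459, -0.215, 0.1393]
eef_rot: [-0.452, 0.449, 0.545, -0.545]
wrist_force: [-1.1, 0.7, -0.2]
opening: 0.697
```

```bash
python3 - <<'E'
from h import *
st(); to([.4626,-.2591,.12],100.9); to([.4626,-.2591,.02],100.9)
E
```

```text
t 4.4 pos [ 0.4459 -0.215   0.1393] F [-1.1  0.7 -0.2] T [ 0.006 -0.    -0.066] open 0.697 q [-0.69   0.112  1.885  0.     1.149 -2.451]
tool x yaw 100.93 ydown [-0.003  0.003 -1.   ]
turn units about y (total) 0.006 shift units in new frame [-1.549  0.644 -0.268] in current frame [-1.552  0.639 -0.269]
turn units about y (total) 0.006 shift units in new frame [-1.549  3.978 -0.268] in current frame [-1.562  3.972 -0.278]
```

step_arm(commands=[[0, 0, 0, -0.78, 0.5, -0.14, 0.7], [0, 0, 0, -0.77, 0.5, -0.13, 0.7], [0, 0, 0, 0, 0.9, 0, 0.7], [0, 0, 0, 0, 0.9, 0, 0.7], [0, 0, 0, 0, 0.4, 0, 0.7], [0, 0, 0, 0, 0, 0, 0.7]])

```text
time_s: 5.0
eef_pos: [0.4631, -0.2593, 0.0442]
eef_rot: [-0.452, 0.45, 0.545, -0.545]
wrist_force: [0.7, 0.3, 0.1]
opening: 0.697
```

```bash
python3 - <<'E'
from h import *
st(); to([.4626,-.2591,.02],100.9)
for c,(x,y) in {"top":(325,210),"scene":(178,222)}.items():
    im,_=ctrl.camera(c); cv2.imwrite(f"pics/{c}1.png",cv2.resize(im[y-50:y+50,x-65:x+65],None,fx=5,fy=5,interpolation=cv2.INTER_CUBIC))
E
```

```text
t 5.0 pos [ 0.4631 -0.2593  0.0442] F [0.7 0.3 0.1] T [ 0.017  0.007 -0.056] open 0.697 q [-0.734  0.337  1.841 -0.     0.966 -2.494]
tool x yaw 100.81 ydown [-0.002  0.002 -1.   ]
turn units about y (total) -0.015 shift units in new frame [0.009 0.806 0.014] in current frame [0.007 0.806 0.012]
```

View pics/scene1.png

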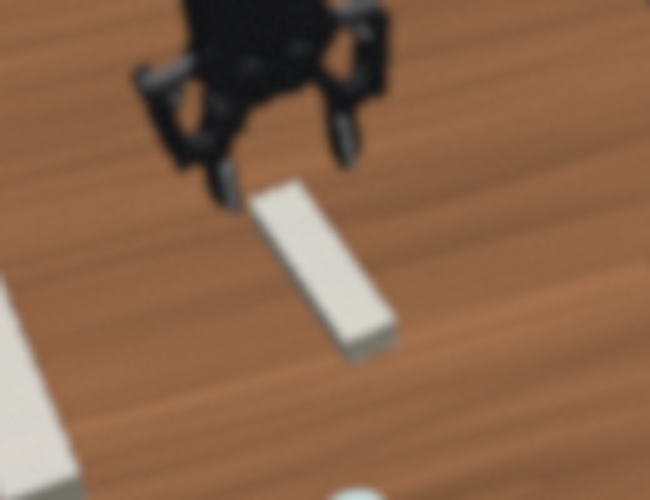

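View pics/top1.png

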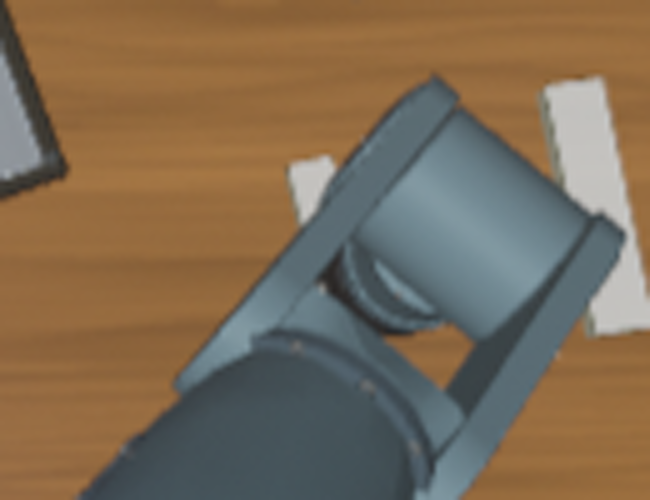

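step_arm(commands=[[0, 0, 0, 0, 0.5, 0, 0.7], [0, 0, 0, 0, 0.5, 0, 0.7], [0, 0, 0, 0, 0.36, 0, 0.7], [0, 0, 0, 0, 0, 0, 0.7], [0, 0, 0, 0, 0, 0, 0.5], [0, 0, 0, 0, 0, 0, 0.4], [0, 0, 0, 0, 0, 0, 0.3], [0, 0, 0, 0, 0, 0, 0.2], [0, 0, 0, 0, 0, 0, 0], [0, 0, 0, 0, 0, 0, 0]])

```text
time_s: 6.1
eef_pos: [0.4644, -0.2606, 0.0052]
eef_rot: [0.45, -0.451, -0.545, 0.545]
wrist_force: [-0.4, 0.2, 5.8]
opening: 0.333
```

```bash
python3 - <<'E'
from h import *
st()
E
```

```text
t 6.1 pos [ 0.4644 -0.2606  0.0052] F [-0.4  0.2  5.8] T [ 0.113  0.137 -0.079] open 0.333 q [-0.734  0.409  1.846  0.     0.885 -2.495]
tool x yaw 100.89 ydown [ 0.001 -0.001 -1.   ]
```

step_arm(commands=[[0, 0, 0, 0, 0, 0, 0.5], [0, 0, 0, 0, 0, 0, 0.5], [0, 0, 0, 0, -0.15, 0, 0.5], [0, 0, 0, 0, 0, 0, 0.4], [0, 0, 0, 0, 0, 0, 0.2], [0, 0, 0, 0, 0, 0, 0], [0, 0, 0, 0, 0, 0, 0], [0, 0, 0, 0, 0, 0, 0]])

```text
time_s: 6.9
eef_pos: [0.4642, -0.2604, 0.0096]
eef_rot: [0.45, -0.45, -0.545, 0.545]
wrist_force: [-1.1, 1.4, 5.9]
opening: 0.332
```

```bash
python3 - <<'E'
from h import *
st()
E
```

```text
t 6.9 pos [ 0.4642 -0.2604  0.0096] F [-1.1  1.4  5.9] T [0.238 0.199 0.048] open 0.332 q [-0.734  0.4    1.846 -0.     0.895 -2.495]
tool x yaw 100.9 ydown [ 0.001 -0.001 -1.   ]
```

step_arm(commands=[[0, 0, 0, 0, -0.3, 0, 0], [0, 0, 0, 0, -0.6, 0, 0], [0, 0, 0, 0, -0.9, 0, 0], [0, 0, 0, 0, -0.9, 0, 0], [0, 0, 0, 0, -0.6, 0, 0], [0, 0, 0, 0, 0, 0, 0]])

```text
time_s: 7.5
eef_pos: [0.4654, -0.2614, 0.1109]
eef_rot: [0.448, -0.452, -0.545, 0.545]
wrist_force: [0.9, -0.1, -1.5]
opening: 0.33
```

```bash
python3 - <<'E'
from h import *
o,R=st()
p=np.array(o["eef_pos"]);q1=o["q"][0]
im,D=ctrl.camera("scene");W=cloud("scene",D)
cv2.imwrite("pics/scene2.png",cv2.resize(im[130:260,110:260],None,fx=4,fy=4,interpolation=cv2.INTER_CUBIC))
im2,D2=ctrl.camera("top");W2=cloud("top",D2)
P=np.r_[W[D>0],W2[D2>0]]-p
fw=np.array([np.cos(q1),np.sin(q1)]); lt=np.array([-fw[1],fw[0]])
f=P[:,:2]@fw;l=P[:,:2]@lt
for z in np.arange(-.02,.3,.02):
    m=(P[:,2]>z)&(P[:,2]<z+.02)&(abs(f)<.15)&(abs(l)<.12)&(P[:,2]>-p[2]+.03)
    if m.sum()>5: print(z.round(2),m.sum(),"fwd",np.percentile(f[m],[1,99]).round(3),"lat",np.percentile(l[m],[1,99]).round(3))
to([*S(-125),.12],109.25)
print(S(-125),S(-77))
E
```

```text
t 7.5 pos [ 0.4654 -0.2614  0.1109] F [ 0.9 -0.1 -1.5] T [0.037 0.081 0.034] open 0.33 q [-0.734  0.229  1.814 -0.     1.093 -2.495]
tool x yaw 100.9 ydown [ 0.004 -0.004 -1.   ]
-0.02 71 fwd [-0.025  0.068] lat [-0.016  0.088]
0.0 588 fwd [-0.026  0.067] lat [-0.026  0.086]
0.02 81 fwd [-0.024  0.024] lat [-0.018  0.023]
0.04 182 fwd [-0.041  0.043] lat [-0.025  0.039]
0.06 192 fwd [-0.046  0.048] lat [-0.029  0.044]
0.08 287 fwd [-0.051  0.056] lat [-0.042  0.049]
0.1 272 fwd [-0.05  0.05] lat [-0.037  0.04 ]
0.12 145 fwd [-0.037  0.037] lat [-0.025  0.039]
0.14 243 fwd [-0.038  0.036] lat [-0.027  0.039]
0.16 307 fwd [-0.038  0.036] lat [-0.025  0.039]
0.18 202 fwd [-0.04   0.037] lat [-0.031  0.04 ]
0.2 315 fwd [-0.04   0.038] lat [-0.032  0.041]
0.22 276 fwd [-0.039  0.036] lat [-0.026  0.041]
0.24 297 fwd [-0.038  0.037] lat [-0.023  0.04 ]
0.26 385 fwd [-0.041  0.039] lat [-0.031  0.06 ]
0.28 274 fwd [-0.057  0.038] lat [-0.055  0.066]
turn units about y (total) -1.393 shift units in new frame [ 6.504 -0.408 -4.839] in current frame [ 7.138 -0.409 -3.842]
[ 0.53638887 -0.02781133] [ 0.58170515 -0.01198618]
```

View pics/scene2.png

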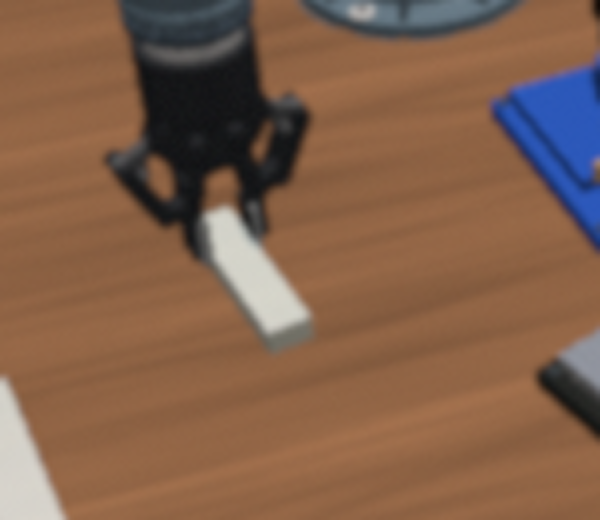

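```bash
cat >> h.py <<'E'
def blockpose(c,im,D,lo,hi,ctr,rad=.1):
    W=cloud(c,D);hsv=cv2.cvtColor(im,cv2.COLOR_BGR2HSV)
    m=(hsv[...,1]<60)&(hsv[...,2]>150)&(W[...,2]>lo)&(W[...,2]<hi)&(np.hypot(W[...,0]-ctr[0],W[...,1]-ctr[1])<rad)
    return m,W
E
python3 - <<'E'
from h import *
o,R=tool();p=np.array(o["eef_pos"])
im,D=ctrl.camera("scene")
m,W=blockpose("scene",im,D,.09,.15,p[:2]+[.035,.01])
P=(W[m]-p); a=np.radians(10.9);ax=np.array([np.cos(a),np.sin(a)]);L=P[:,:2]@ax;Y=P[:,:2]@np.array([-ax[1],ax[0]])
A=np.c_[L,Y,np.ones(len(L))];s=np.linalg.lstsq(A,P[:,2],rcond=None)[0];r=P[:,2]-A@s;k=abs(r)<.003
s=np.linalg.lstsq(A[k],P[k,2],rcond=None)[0]
print(len(L),k.sum(),"slope along,across,z",s.round(4),"long extent",np.percentile(L[k],[0,1,99,100]).round(4),"lat",np.percentile(Y[k],[0,1,99,100]).round(4))
print(cv2.minAreaRect((P[k,:2]*1000).astype(np.float32)))
E
```

```text
368 333 slope along,across,z [-0.0085 -0.0063  0.0103] long extent [-0.0294 -0.0281  0.0978  0.0994] lat [-0.0136 -0.0128  0.0161  0.0166]
((34.15203094482422, 8.001483917236328), (128.7748565673828, 30.2020320892334), 11.149465560913086)
```

step_arm(commands=[[0, -0.7, 0, 0, 0, 0, 0], [0, -0.7, 0, 0.3, 0, -0.2, 0], [0, 0, 0, 0.7, 0, -0.5, 0], [0, 0, 0, 0.9, 0, -0.7, 0], [0, 0, 0, 0.9, 0, -0.7, 0], [0, 0, 0, 0.9, 0, -0.7, 0], [0, 0, 0, 0.9, 0, -0.7, 0], [0, 0, 0, 0.7, 0, -0.5, 0], [0, 0, 0, 0.4, 0, -0.3, 0], [0, 0, 0, 0, 0, 0, 0]])

```text
time_s: 8.65
eef_pos: [0.5293, -0.0545, 0.1066]
eef_rot: [0.409, -0.408, -0.577, 0.577]
wrist_force: [-0.8, -0.3, -2.3]
opening: 0.331
```

```bash
python3 - <<'E'
from h import *
o,R=st(); to([*S(-130),.06],109.25)
im,D=ctrl.camera("scene")
for n in ("scene","top"):
    im,D=ctrl.camera(n); uv=proj(n,[*S(-80),.1])[0].astype(int); cv2.imwrite(f"pics/{n}3.png",cv2.resize(im[uv[1]-60:uv[1]+60,uv[0]-80:uv[0]+80],None,fx=5,fy=5,interpolation=cv2.INTER_CUBIC))
E
```

```text
t 8.65 pos [ 0.5293 -0.0545  0.1066] F [-0.8 -0.3 -2.3] T [-0.016 -0.006  0.01 ] open 0.331 q [-0.326  0.237  1.814  0.     1.092 -2.236]
tool x yaw 109.43 ydown [-0.002  0.001 -1.   ]
turn units about y (total) 0.031 shift units in new frame [ 0.763  1.554 -0.35 ] in current frame [ 0.759  1.555 -0.355]
```

View pics/scene3.png

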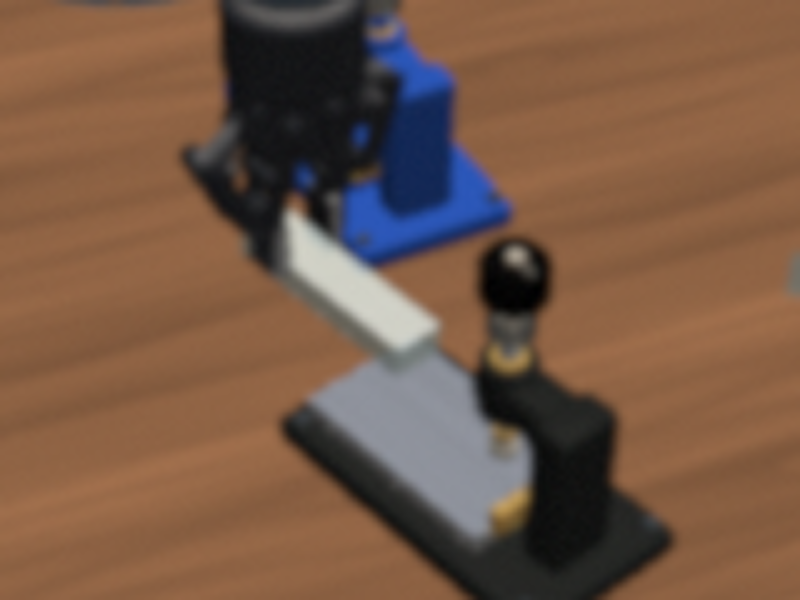

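View pics/top3.png

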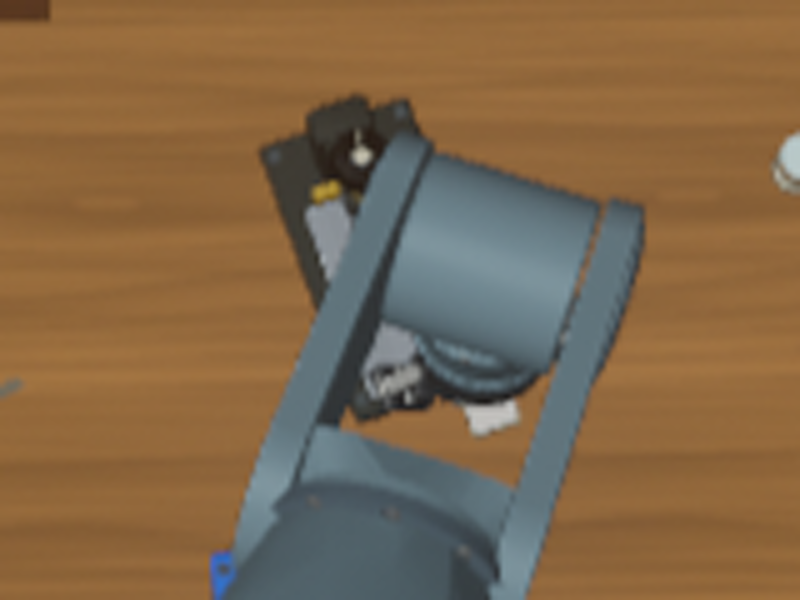

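step_arm(commands=[[0, 0.03, 0, 0.4, 0.2, -0.18, 0], [0, 0, 0, 0.36, 0.5, -0.17, 0], [0, 0, 0, 0, 0.5, 0, 0], [0, 0, 0, 0, 0.35, 0, 0], [0, 0, 0, 0, 0, 0, 0]])

```text
time_s: 9.3
eef_pos: [0.5308, -0.0311, 0.0596]
eef_rot: [0.411, -0.409, -0.575, 0.576]
wrist_force: [0.7, 0.8, -2.1]
opening: 0.332
```

```bash
cat >> h.py <<'E'
def fit(tag):
    o,R=tool();p=np.array(o["eef_pos"])
    im,D=ctrl.camera("scene"); hsv=cv2.cvtColor(im,cv2.COLOR_BGR2HSV)
    zt=p[2]+.0103
    m,W=blockpose("scene",im,D,zt-.006,zt+.006,p[:2]+.035*np.array([np.cos(SY),np.sin(SY)]))
    v,u=np.nonzero(m);P=onplane("scene",np.c_[u,v],zt)[:,:2]*1000
    rc=cv2.minAreaRect(P.astype(np.float32))
    d=np.array(rc[0])-SO*1000;c,s=np.cos(SY),np.sin(SY)
    print("block",rc,"in stand",(d[0]*c+d[1]*s).round(1),(-d[0]*s+d[1]*c).round(1),"z",np.median(W[m][:,2]).round(4))
    d=(p[:2]-SO)*1000;print("tcp in stand",(d[0]*c+d[1]*s).round(1),(-d[0]*s+d[1]*c).round(1))
    uv=proj("scene",[*S(-40),.05])[0].astype(int); cv2.imwrite(f"pics/{tag}.png",cv2.resize(im[uv[1]-50:uv[1]+50,uv[0]-65:uv[0]+65],None,fx=6,fy=6,interpolation=cv2.INTER_CUBIC))
E
python3 - <<'E'
from h import *
o,R=st(); to([*S(-130),.04],109.25);fit("f4")
E
```

```text
t 9.3 pos [ 0.5308 -0.0311  0.0596] F [ 0.7  0.8 -2.1] T [-0.036  0.066  0.014] open 0.332 q [-0.282  0.312  1.834 -0.     0.999 -2.186]
tool x yaw 109.07 ydown [-0.004  0.001 -1.   ]
turn units about y (total) -0.03 shift units in new frame [ 0.042  0.653 -0.046] in current frame [ 0.04   0.653 -0.048]
block ((569.4381713867188, -17.548492431640625), (119.37971496582031, 32.25288772583008), 19.317697525024414) in stand -90.4 -1.2 z 0.0696
tcp in stand -131.4 -1.2
```

View pics/f4.png

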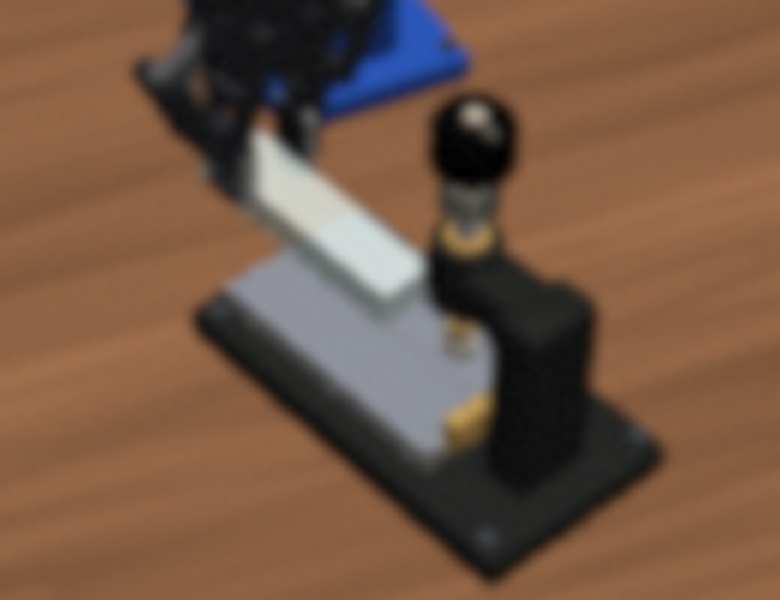

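step_arm(commands=[[0, -0.03, 0, 0.04, 0.3, 0, 0], [0, 0, 0, 0, 0.2, 0, 0], [0, 0, 0, 0, 0.08, 0, 0], [0, 0, 0, 0, 0, 0, 0]])

```text
time_s: 9.75
eef_pos: [0.5316, -0.0301, 0.0437]
eef_rot: [0.409, -0.409, -0.577, 0.577]
wrist_force: [-0.7, -0.9, -1.9]
opening: 0.331
```

```bash
python3 - <<'E'
from h import *
o,R=st(); to([*S(-130),.04],109.25)
E
```

```text
t 9.75 pos [ 0.5316 -0.0301  0.0437] F [-0.7 -0.9 -1.9] T [-0.01   0.029  0.013] open 0.331 q [-0.28   0.34   1.839 -0.     0.964 -2.187]
tool x yaw 109.29 ydown [-0.001  0.    -1.   ]
turn units about y (total) 0.006 shift units in new frame [ 0.021  0.122 -0.009] in current frame [ 0.021  0.122 -0.009]
```

step_arm(commands=[[0, 0, 0, 0, 0.05, 0, 0], [0, 0, 0, 0, 0.04, 0, 0], [0, 0, 0, 0, 0.03, 0, 0], [0, 0, 0, 0, 0, 0, 0]])

```text
time_s: 10.15
eef_pos: [0.532, -0.0302, 0.0405]
eef_rot: [-0.409, 0.409, 0.577, -0.577]
wrist_force: [-0.2, 0.1, -0.9]
opening: 0.331
```

step_arm(commands=[[0, 0, 0, 0, 0.02, 0, 0], [0, 0, 0, 0, 0, 0, 0]])

```text
time_s: 10.35
eef_pos: [0.532, -0.0302, 0.0399]
eef_rot: [-0.409, 0.409, 0.577, -0.577]
wrist_force: [-0.2, 0.0, -2.0]
opening: 0.333
```

step_arm(commands=[[0, 0, 0, 0, 0.02, 0, 0], [0, 0, 0, 0, 0, 0, 0]])

```text
time_s: 10.55
eef_pos: [0.5321, -0.0302, 0.0396]
eef_rot: [-0.409, 0.409, 0.577, -0.577]
wrist_force: [-1.1, 0.2, 1.6]
opening: 0.331
```

step_arm(commands=[[0, 0, 0, 0, 0.02, 0, 0], [0, 0, 0, 0, 0, 0, 0]])

```text
time_s: 10.75
eef_pos: [0.5321, -0.0302, 0.0395]
eef_rot: [0.409, -0.409, -0.577, 0.577]
wrist_force: [-3.2, 1.0, 7.6]
opening: 0.331
```

step_arm(commands=[[0, 0, 0, 0, 0, 0, 0.45], [0, 0, 0, 0, 0, 0, 0.45], [0, 0, 0, 0, -0.03, 0, 0.45], [0, 0, 0, 0, 0, 0, 0.2], [0, 0, 0, 0, 0, 0, 0], [0, 0, 0, 0, 0, 0, 0], [0, 0, 0, 0, 0, 0, 0]])

```text
time_s: 11.45
eef_pos: [0.5321, -0.0302, 0.0399]
eef_rot: [-0.409, 0.409, 0.577, -0.577]
wrist_force: [-1.8, -0.6, 5.3]
opening: 0.329
```

```bash
python3 - <<'E'
from h import *
o,R=st(); fit("f5"); to([*S(-130),.04],109.25); to([*S(-82),.04],109.25)
E
```

```text
t 11.45 pos [ 0.5321 -0.0302  0.0399] F [-1.8 -0.6  5.3] T [0.027 0.296 0.056] open 0.329 q [-0.28   0.347  1.839 -0.     0.955 -2.187]
tool x yaw 109.3 ydown [ 0. -0. -1.]
block ((571.8343505859375, -15.757427215576172), (116.23289489746094, 32.44102096557617), 19.67032241821289) in stand -87.6 -0.3 z 0.0501
tcp in stand -129.9 -0.9
turn units about y (total) 0.008 shift units in new frame [ 0.029 -0.002  0.004] in current frame [ 0.029 -0.002  0.004]
turn units about y (total) 0.008 shift units in new frame [ 0.029 -0.002 -1.596] in current frame [ 0.028 -0.002 -1.596]
```

View pics/f5.png

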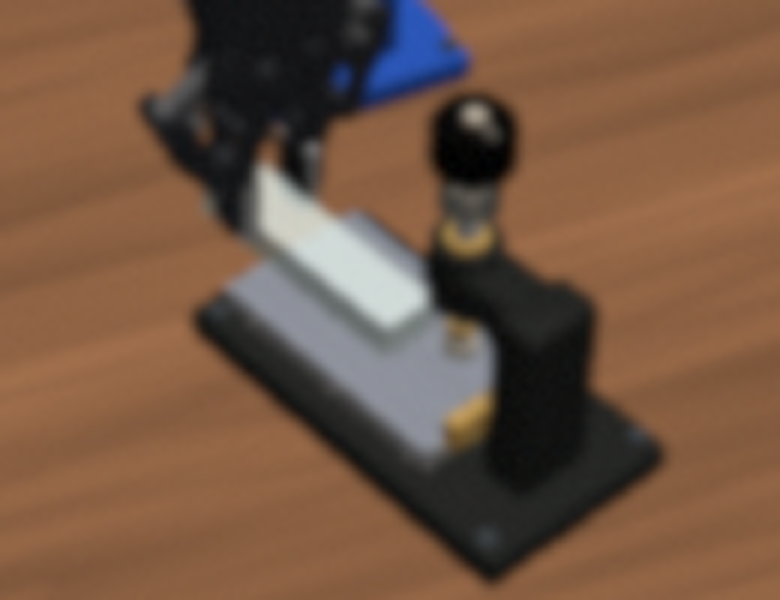

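step_arm(commands=[[0, 0, 0, 0.03, 0, -0.1, 0], [0, 0, 0, 0, 0, -0.2, 0], [0, 0, 0, 0, 0, -0.25, 0], [0, 0, 0, 0, 0, -0.25, 0], [0, 0, 0, 0, 0, -0.25, 0], [0, 0, 0, 0, 0, -0.25, 0], [0, 0, 0, 0, 0, -0.1, 0], [0, 0, 0, 0, 0, 0, 0]])

```text
time_s: 12.3
eef_pos: [0.5714, -0.0157, 0.04]
eef_rot: [0.409, -0.409, -0.577, 0.577]
wrist_force: [-2.6, -0.9, 6.9]
opening: 0.331
```

```bash
python3 - <<'E'
from h import *
o,R=st(); fit("f6");  to([*S(-78.4),.04],109.25)
E
```

```text
t 12.3 pos [ 0.5714 -0.0157  0.04  ] F [-2.6 -0.9  6.9] T [-0.164  0.497  0.005] open 0.331 q [-2.350e-01  4.170e-01  1.738e+00 -1.000e-03  9.870e-01 -2.142e+00]
tool x yaw 109.31 ydown [-0.    -0.001 -1.   ]
block ((610.4116821289062, -2.5076980590820312), (118.28955841064453, 32.22677993774414), 16.444791793823242) in stand -46.8 -0.5 z 0.0498
tcp in stand -88.0 -0.1
turn units about y (total) 0.01 shift units in new frame [ 0.005 -0.001 -0.32 ] in current frame [ 0.004 -0.001 -0.32 ]
```

View pics/f6.png

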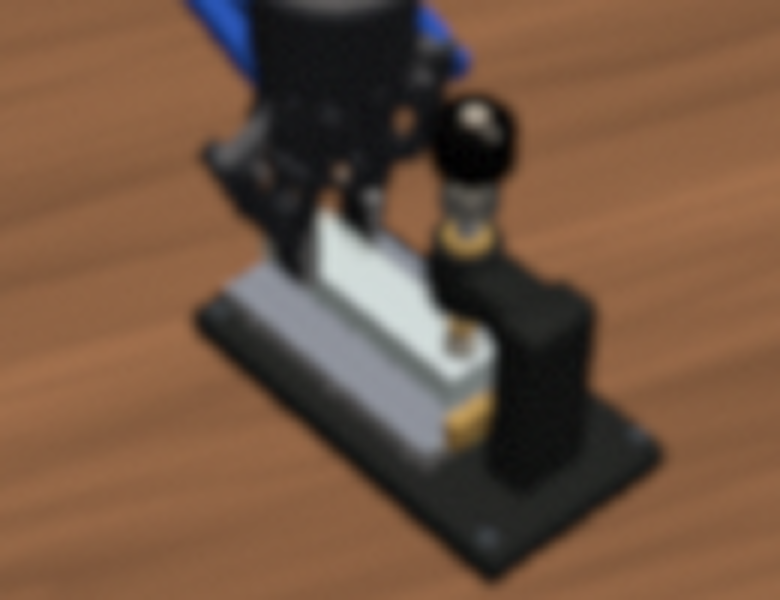

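step_arm(commands=[[0, 0, 0, 0, 0, -0.05, 0], [0, 0, 0, 0, 0, -0.05, 0], [0, 0, 0, 0, 0, -0.05, 0], [0, 0, 0, 0, 0, -0.05, 0], [0, 0, 0, 0, 0, 0, 0]])

```text
time_s: 12.85
eef_pos: [0.5764, -0.0139, 0.04]
eef_rot: [0.409, -0.409, -0.576, 0.577]
wrist_force: [-6.1, -2.1, 8.7]
opening: 0.331
```

step_arm(commands=[[0, 0, 0, 0, 0, -0.03, 0], [0, 0, 0, 0, 0, -0.02, 0], [0, 0, 0, 0, 0, 0, 0]])

```text
time_s: 13.15
eef_pos: [0.5776, -0.0135, 0.04]
eef_rot: [0.409, -0.409, -0.576, 0.577]
wrist_force: [-5.7, -3.4, 8.7]
opening: 0.334
```

step_arm(commands=[[0, 0, 0, 0, 0, -0.02, 0], [0, 0, 0, 0, 0, 0, 0]])

```text
time_s: 13.35
eef_pos: [0.5782, -0.0133, 0.04]
eef_rot: [0.409, -0.409, -0.576, 0.577]
wrist_force: [-5.4, -2.8, 9.1]
opening: 0.333
```

step_arm(commands=[[0, 0, 0, 0, 0, -0.02, 0], [0, 0, 0, 0, 0, 0, 0]])

```text
time_s: 13.55
eef_pos: [0.5787, -0.0131, 0.04]
eef_rot: [0.409, -0.409, -0.576, 0.577]
wrist_force: [-6.8, -3.1, 8.8]
opening: 0.329
```

step_arm(commands=[[0, 0, 0, 0, 0, -0.02, 0], [0, 0, 0, 0, 0, 0, 0]])

```text
time_s: 13.75
eef_pos: [0.5793, -0.0129, 0.04]
eef_rot: [0.409, -0.409, -0.576, 0.577]
wrist_force: [-6.9, -1.7, 8.7]
opening: 0.328
```

step_arm(commands=[[0, 0, 0, 0, 0, -0.02, 0], [0, 0, 0, 0, 0, 0, 0]])

```text
time_s: 13.95
eef_pos: [0.5799, -0.0128, 0.04]
eef_rot: [0.409, -0.409, -0.576, 0.577]
wrist_force: [-5.8, -2.4, 9.5]
opening: 0.326
```

step_arm(commands=[[0, 0, 0, 0, 0, -0.02, 0], [0, 0, 0, 0, 0, 0, 0]])

```text
time_s: 14.15
eef_pos: [0.5804, -0.0125, 0.04]
eef_rot: [0.409, -0.409, -0.576, 0.577]
wrist_force: [-6.3, -2.0, 8.3]
opening: 0.333
```

step_arm(commands=[[0, 0, 0, 0, 0, -0.02, 0], [0, 0, 0, 0, 0, 0, 0]])

```text
time_s: 14.35
eef_pos: [0.581, -0.0123, 0.04]
eef_rot: [0.409, -0.409, -0.576, 0.577]
wrist_force: [-6.1, -1.5, 8.9]
opening: 0.333
```

step_arm(commands=[[0, 0, 0, 0, 0, -0.02, 0], [0, 0, 0, 0, 0, 0, 0]])

```text
time_s: 14.55
eef_pos: [0.5816, -0.0121, 0.04]
eef_rot: [0.409, -0.409, -0.576, 0.577]
wrist_force: [-5.7, -2.4, 9.0]
opening: 0.329
```

```bash
python3 - <<'E'
from h import *
o,R=st(); fit("f7")
E
```

```text
t 14.55 pos [ 0.5816 -0.0121  0.04  ] F [-5.7 -2.4  9. ] T [-0.348  1.019  0.01 ] open 0.329 q [-2.240e-01  4.360e-01  1.710e+00 -2.000e-03  9.970e-01 -2.131e+00]
tool x yaw 109.31 ydown [-0.002 -0.001 -1.   ]
block ((621.1608276367188, 1.6996116638183594), (117.31513214111328, 32.133060455322266), 18.477140426635742) in stand -35.2 -0.1 z 0.0499
tcp in stand -77.2 -0.1
```

View pics/f7.png

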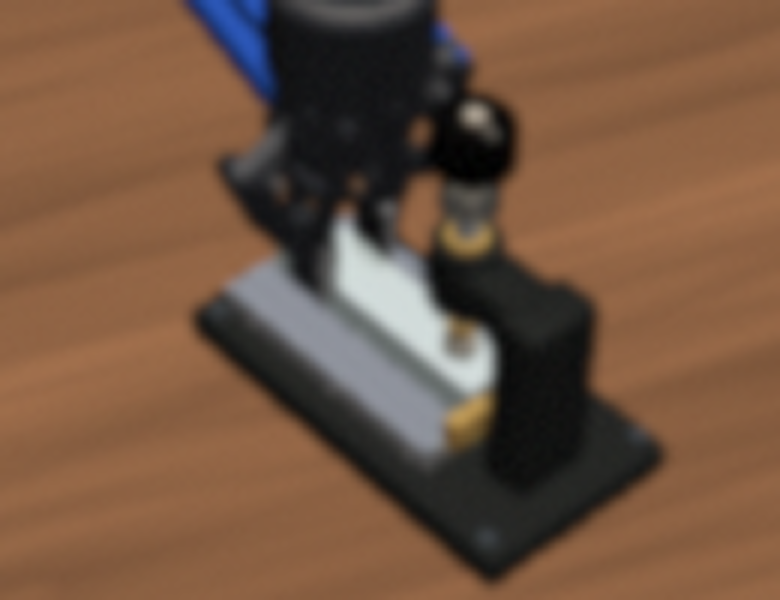

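step_arm(commands=[[0, 0, 0, 0, 0, -0.02, 0], [0, 0, 0, 0, 0, 0, 0]])

```text
time_s: 14.8
eef_pos: [0.5821, -0.0119, 0.04]
eef_rot: [0.409, -0.409, -0.576, 0.577]
wrist_force: [-5.9, -2.0, 8.2]
opening: 0.329
```

step_arm(commands=[[0, 0, 0, 0, 0, -0.02, 0], [0, 0, 0, 0, 0, 0, 0]])

```text
time_s: 15.0
eef_pos: [0.5822, -0.0119, 0.04]
eef_rot: [0.41, -0.408, -0.576, 0.578]
wrist_force: [-8.1, -3.9, 10.7]
opening: 0.331
```

step_arm(commands=[[0, 0, 0, 0, 0, -0.02, 0], [0, 0, 0, 0, 0, 0, 0]])

```text
time_s: 15.2
eef_pos: [0.5822, -0.0119, 0.04]
eef_rot: [0.41, -0.408, -0.576, 0.578]
wrist_force: [-10.7, -5.1, 12.4]
opening: 0.326
```

step_arm(commands=[[0, 0, 0, 0, 0, -0.02, 0], [0, 0, 0, 0, 0, 0, 0]])

```text
time_s: 15.4
eef_pos: [0.5822, -0.0119, 0.04]
eef_rot: [0.41, -0.408, -0.575, 0.578]
wrist_force: [-13.6, -4.0, 15.2]
opening: 0.328
```

```bash
python3 - <<'E'
from h import *
o,R=st(); fit("f8")
E
```

```text
t 15.4 pos [ 0.5822 -0.0119  0.04  ] F [-13.6  -4.   15.2] T [-8.870e-01  2.061e+00  1.000e-03] open 0.328 q [-0.223  0.439  1.705 -0.003  1.002 -2.129]
tool x yaw 109.32 ydown [-0.006 -0.002 -1.   ]
block ((621.1597290039062, 1.3890552520751953), (118.14014434814453, 30.852746963500977), 16.444793701171875) in stand -35.3 -0.4 z 0.0502
tcp in stand -76.5 -0.1
```

step_arm(commands=[[0, 0, 0, 0, -0.02, 0.03, 0], [0, 0, 0, 0, 0, 0, 0.4], [0, 0, 0, 0, 0, 0, 0.55], [0, 0, 0, 0, 0, 0, 0.55], [0, 0, 0, 0, -0.2, 0.1, 0.55], [0, 0, 0, 0, -0.5, 0.2, 0.55], [0, 0, 0, 0, -0.6, 0.2, 0.55], [0, 0, 0, 0, -0.6, 0.3, 0.55], [0, 0, 0, 0, 0, 0.3, 0.55], [0, 0, 0, 0, 0, 0, 0.55]])

```text
time_s: 16.45
eef_pos: [0.5518, -0.0222, 0.0972]
eef_rot: [0.409, -0.409, -0.577, 0.577]
wrist_force: [-0.9, -0.7, 0.2]
opening: 0.551
```

```bash
python3 - <<'E'
from h import *
o,R=st()
im,D=ctrl.camera("scene"); W=cloud("scene",D);hsv=cv2.cvtColor(im,cv2.COLOR_BGR2HSV)
c,s=np.cos(SY),np.sin(SY)
d=W[...,:2]-SO; X=(d[...,0]*c+d[...,1]*s)*1000;Y=(-d[...,0]*s+d[...,1]*c)*1000
m=(abs(W[...,2]-.05)<.005)&(X>-130)&(X<40)&(abs(Y)<30)&(hsv[...,2]>140)&(hsv[...,1]<60)
v,u=np.nonzero(m);P=onplane("scene",np.c_[u,v],.05)[:,:2]*1000-SO*1000
P=np.c_[P[:,0]*c+P[:,1]*s,-P[:,0]*s+P[:,1]*c]
print(m.sum(),"x",P[:,0].min(),P[:,0].max(),"y",P[:,1].min(),P[:,1].max(),cv2.minAreaRect(P.astype(np.float32)))
b=P[P[:,0]<-20]
for side in (-1,1):
    xs=np.arange(-100,-20,6);ys=[ (b[abs(b[:,0]-x)<4,1]*side).max()*side for x in xs]; print("edge slope deg",np.degrees(np.polyfit(xs,ys,1)[0]).round(2),np.mean(ys).round(1))
cv2.imwrite("pics/f9.png",cv2.resize(im[170:290,220:360],None,fx=5.5,fy=5,interpolation=cv2.INTER_CUBIC))
E
```

```text
t 16.45 pos [ 0.5518 -0.0222  0.0972] F [-0.9 -0.7  0.2] T [ 0.021 -0.014  0.051] open 0.551 q [-0.255  0.29   1.769 -0.     1.082 -2.162]
tool x yaw 109.28 ydown [ 0. -0. -1.]
348 x -107.77877712878379 23.07617239842187 y -16.421822284731682 16.55163164883296 ((-42.373817443847656, 0.34996986389160156), (130.72816467285156, 32.774559020996094), 0.42030924558639526)
edge slope deg 0.41 -15.1
edge slope deg -4.25 14.5
```

View pics/f9.png

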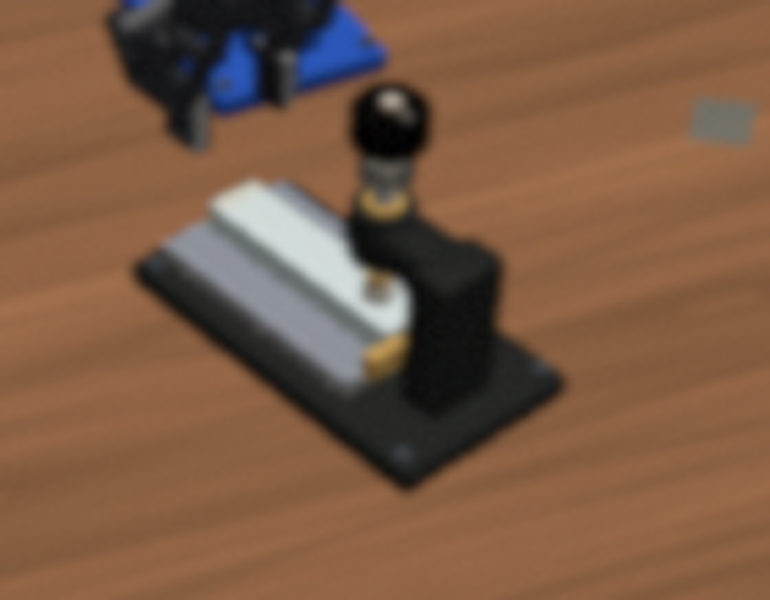

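step_arm(commands=[[0, 0, 0, 0, 0, 0.35, 0], [0, 0, 0, 0, 0, 0.35, 0], [0, 0, 0, 0, 0, 0, 0], [0, 0, 0, 0, 0, 0, 0], [0, 0, 0, 0, 0.6, 0, 0], [0, 0, 0, 0, 0.6, 0, 0], [0, 0, 0, 0, 0.5, 0, 0], [0, 0, 0, 0, 0.25, 0, 0], [0, 0, 0, 0, 0, 0, 0]])

```text
time_s: 17.4
eef_pos: [0.5319, -0.0287, 0.0374]
eef_rot: [0.41, -0.408, -0.576, 0.577]
wrist_force: [0.1, 0.4, 0.3]
opening: -0.003
```

```bash
python3 - <<'E'
from h import *
o,R=st(); to([*S(-119),.0375],109.25); to([*S(-119,.3),.0375],109.25)
E
```

```text
t 17.4 pos [ 0.5319 -0.0287  0.0374] F [0.1 0.4 0.3] T [0.006 0.042 0.019] open -0.003 q [-0.277  0.352  1.838 -0.     0.954 -2.184]
tool x yaw 109.29 ydown [-0.002  0.001 -1.   ]
turn units about y (total) 0.007 shift units in new frame [-0.022 -0.002 -0.349] in current frame [-0.022 -0.003 -0.349]
turn units about y (total) 0.007 shift units in new frame [-0.012 -0.002 -0.349] in current frame [-0.012 -0.003 -0.349]
```

step_arm(commands=[[0, 0, 0, 0, 0, -0.1, 0], [0, 0, 0, 0, 0, -0.1, 0], [0, 0, 0, 0, 0, -0.03, 0], [0, 0, 0, 0, 0, 0, 0]])

```text
time_s: 17.8
eef_pos: [0.5399, -0.0267, 0.0393]
eef_rot: [-0.409, 0.409, 0.577, -0.577]
wrist_force: [0.8, 0.9, 0.3]
opening: -0.001
```

step_arm(commands=[[0, 0, 0, 0, 0, -0.03, 0], [0, 0, 0, 0, 0, -0.03, 0], [0, 0, 0, 0, 0, 0, 0]])

```text
time_s: 18.1
eef_pos: [0.5411, -0.026, 0.0387]
eef_rot: [-0.409, 0.409, 0.577, -0.577]
wrist_force: [-0.1, -0.8, -0.0]
opening: -0.001
```

step_arm(commands=[[0, 0, 0, 0, 0, -0.03, 0], [0, 0, 0, 0, 0, 0, 0]])

```text
time_s: 18.3
eef_pos: [0.5416, -0.0258, 0.0386]
eef_rot: [0.409, -0.409, -0.577, 0.577]
wrist_force: [-1.0, -1.4, 1.5]
opening: -0.002
```

step_arm(commands=[[0, 0, 0, 0, 0, -0.03, 0], [0, 0, 0, 0, 0, 0, 0]])

```text
time_s: 18.5
eef_pos: [0.5415, -0.0258, 0.0386]
eef_rot: [0.41, -0.408, -0.576, 0.577]
wrist_force: [-5.5, -2.0, 5.2]
opening: -0.001
```

step_arm(commands=[[0, 0, 0, 0, 0, -0.02, 0], [0, 0, 0, 0, 0, 0, 0]])

```text
time_s: 18.7
eef_pos: [0.5416, -0.0257, 0.0385]
eef_rot: [0.41, -0.408, -0.576, 0.578]
wrist_force: [-8.0, -3.5, 6.8]
opening: 0.004
```

```bash
python3 - <<'E'
from h import *
o,R=st()
E
```

```text
t 18.7 pos [ 0.5416 -0.0257  0.0385] F [-8.  -3.5  6.8] T [-0.548  1.265 -0.019] open 0.004 q [-2.660e-01  3.680e-01  1.812e+00 -2.000e-03  9.650e-01 -2.172e+00]
tool x yaw 109.31 ydown [-0.004 -0.001 -1.   ]
```

step_arm(commands=[[0, 0, 0, 0, 0, 0.2, 0], [0, 0, 0, 0, -0.3, 0.4, 0], [0, 0, 0, 0, -0.8, 0.5, 0.4], [0, 0, 0, 0, -1, 0.5, 0.8], [0, 0, 0, 0, -1, 0, 0.8], [0, 0, 0, 0, -1, 0, 0.8], [0, 0, 0, 0, -1, 0, 0.8], [0, 0, 0, 0, -1, 0, 0.8], [0, 0, 0, 0, -0.8, 0, 0.8], [0, 0, 0, 0, 0, 0, 0.8]])

```text
time_s: 19.7
eef_pos: [0.5002, -0.0417, 0.2497]
eef_rot: [-0.406, 0.412, 0.578, -0.576]
wrist_force: [0.1, 0.6, -0.2]
opening: 0.802
```

```bash
python3 - <<'E'
from h import *
o,R=st()
c,s=np.cos(SY),np.sin(SY)
for n in ("scene","top"):
    im,D=ctrl.camera(n); W=cloud(n,D)
    m=(W[...,2]>.15)&(W[...,2]<.2)&(np.hypot(W[...,0]-SO[0],W[...,1]-SO[1])<.04)
    print(n,m.sum(),"zmax",np.percentile(W[m][:,2],[50,90,98,100]).round(4))
    v,u=np.nonzero(m&(W[...,2]>.183)); P=onplane(n,np.c_[u,v],.188)[:,:2]
    print("top disc centre",len(u),P.mean(0).round(4),cv2.minEnclosingCircle((P*1000).astype(np.float32)))
    uv=proj(n,[*S(0),.172])[0]; print("proj cap",uv, "mask mean",np.array(np.nonzero(m))[::-1].mean(1))
    # silhouettes
    for r in ctrl.silhouettes("cap",n)[:2]:
        vv,uu=np.nonzero(r["pixels"]);print(" sil",round(r["p"],2),len(uu),uu.min(),uu.max(),vv.min(),vv.max(),uu.mean().round(1),vv.mean().round(1))
    x,y=uv.astype(int); cv2.imwrite(f"pics/{n}10.png",cv2.resize(im[y-30:y+45,x-50:x+50],None,fx=8,fy=8,interpolation=cv2.INTER_CUBIC))
    # model: project cylinder hull
    a=np.linspace(0,2*np.pi,60)
    best=[]
    H=cv2.cvtColor(im,cv2.COLOR_BGR2HSV)
E
```

```text
t 19.7 pos [ 0.5002 -0.0417  0.2497] F [ 0.1  0.6 -0.2] T [-0.03  -0.054 -0.03 ] open 0.802 q [-0.32  -0.007  1.772  0.     1.369 -2.228]
tool x yaw 109.3 ydown [ 0.008 -0.002 -1.   ]
scene 224 zmax [0.181  0.1868 0.1881 0.1887]
top disc centre 98 [0.6586 0.0125] ((658.4607543945312, 12.452735900878906), 17.93596839904785)
proj cap [290.31075866 194.2938458 ] mask mean [290.77232143 194.53125   ]
 sil 0.77 175 284 297 187 201 290.4 193.9
 sil 0.65 64 285 294 236 245 289.6 240.7Traceback (most recent call last):
  File "<stdin>", line 7, in <module>
    return _quantile_unchecked(
        a, q, axis, out, overwrite_input, method, keepdims, weights)
    return _ureduce(a,
                    func=_quantile_ureduce_func,
    ...<5 lines>...
                    overwrite_input=overwrite_input,
                    method=method)
    r = func(a, **kwargs)
    result = _quantile(arr,
                       quantiles=q,
    ...<2 lines>...
                       out=out,
                       weights=wgt)
    slices_having_nans = np.isnan(arr[-1, ...])
                                  ~~~^^^^^^^^^
IndexError: index -1 is out of bounds for axis 0 with size 0
```

View pics/scene10.png

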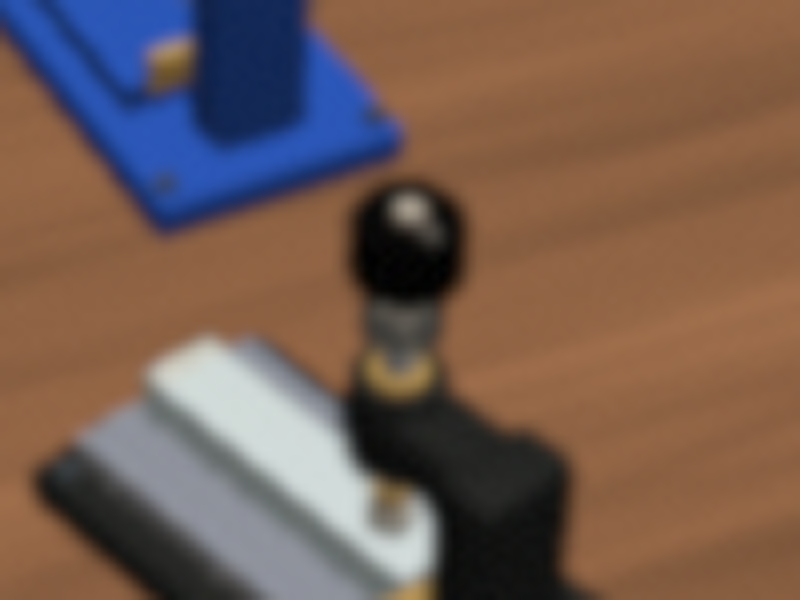

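```bash
python3 - <<'E'
from h import *
from scipy.optimize import minimize
a=np.linspace(0,2*np.pi,40,endpoint=False)
ims={"scene":ctrl.camera("scene")[0],"top":cv2.imread("pics/top0.png")}
M={}
for n,im in ims.items():
    hsv=cv2.cvtColor(im,cv2.COLOR_BGR2HSV); uv=proj(n,[*S(0),.174])[0].astype(int)
    m=np.zeros((384,512),np.uint8); x,y=uv
    if n=="scene": m[y-14:y+9,x-14:x+14]=(hsv[y-14:y+9,x-14:x+14,2]<70)
    v,u=np.nonzero(m); print(n,len(u),u.min() if len(u) else 0,u.max() if len(u) else 0,v.min() if len(u) else 0,v.max() if len(u) else 0)
    M[n]=m
    cv2.imwrite(f"pics/{n}11.png",cv2.resize(im[y-20:y+20,x-25:x+25],None,fx=14,fy=14,interpolation=cv2.INTER_NEAREST))
def soft(n,p):
    X=np.vstack([np.c_[p[0]+.018*np.cos(a),p[1]+.018*np.sin(a),np.full(40,z)] for z in (p[2]-.014,p[2]+.014)])
    h=cv2.convexHull((proj(n,X)*16).astype(np.float32)); big=np.zeros((384,512),np.uint8)
    cv2.fillConvexPoly(big,np.round(h).astype(np.int32),255,lineType=cv2.LINE_AA,shift=4); return big/255
n="scene"
# intensity model: darkness fraction
hsv=cv2.cvtColor(ims[n],cv2.COLOR_BGR2GRAY).astype(float); uv=proj(n,[*S(0),.174])[0].astype(int);x,y=uv
dark=np.clip((110-hsv)/90,0,1)
from scipy import ndimage
dark=ndimage.grey_closing(dark,5)
sl=(slice(y-12,y+7),slice(x-13,x+14))
res=[]
for z in (.170,.172,.174,.176):
    f=lambda p:((cv2.GaussianBlur(soft(n,[p[0]/1000,p[1]/1000,z]),(3,3),0)-dark)[sl]**2).sum()
    r=minimize(f,[SO[0]*1000,SO[1]*1000],method="Nelder-Mead",options=dict(initial_simplex=[[650,10],[660,10],[654,20]]));print(z,r.x.round(2),round(r.fun,2))
E
```

```text
scene 162 284 297 187 201
top 0 0 0 0 0
0.17 [656.84  12.09] 33.17
0.172 [658.32  11.19] 33.33
0.174 [660.6  10.3] 33.43
0.176 [662.89   9.07] 33.55
```

View pics/top11.png

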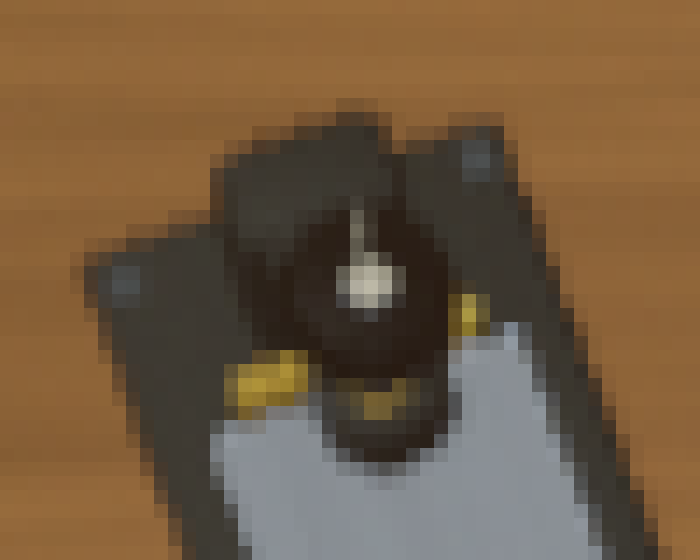

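```bash
python3 - <<'E'
from h import *
uv=proj("top",[*S(0),.174])[0].astype(int);print(uv)
p=np.array([uv[0]-25+371/14-.5,uv[1]-20+281/14-.5]);print(p,onplane("top",p,.187).round(4))
D=np.load("top0.npy");W=cloud("top",D);x,y=uv
m=(W[...,2]>.178)&(W[...,2]<.2)&(np.hypot(W[...,0]-SO[0],W[...,1]-SO[1])<.04)
v,u=np.nonzero(m);P=onplane("top",np.c_[u,v],.187)[:,:2]*1000
print(len(u),P.mean(0),cv2.minEnclosingCircle(P.astype(np.float32)),np.median(W[m][:,2]))
D=ctrl.camera("scene")[1];W=cloud("scene",D)
m=(W[...,2]>.156)&(W[...,2]<.2)&(np.hypot(W[...,0]-SO[0],W[...,1]-SO[1])<.04)
Q=W[m]; # fit circle of r=18 to side pts + z
from scipy.optimize import least_squares
s=Q[Q[:,2]<.180]; r=least_squares(lambda p:np.hypot(s[:,0]-p[0],s[:,1]-p[1])-.018,[.655,.0134],loss="soft_l1",f_scale=.001);print(len(s),r.x,np.abs(r.fun).mean())
t=Q[Q[:,2]>.180];print(np.histogram(Q[:,2],np.arange(.156,.192,.002)))
o,R=st();to([*S(0),.24],165)
E
```

```text
[243 152]
[244.         151.57142857] [[0.6534 0.0113 0.187 ]]
109 [652.85704123  12.44063284] ((652.7306518554688, 12.200113296508789), 18.350374221801758) 0.18513350803621076
94 [0.653386   0.01531332] 0.0010768120285864853
(array([ 0,  5,  6,  5, 12,  4,  9,  9, 15,  6,  9, 14,  8, 28, 53, 25,  4]), array([0.156, 0.158, 0.16 , 0.162, 0.164, 0.166, 0.168, 0.17 , 0.172,
       0.174, 0.176, 0.178, 0.18 , 0.182, 0.184, 0.186, 0.188, 0.19 ]))
t 19.95 pos [ 0.4971 -0.0408  0.2441] F [ 0.7  0.6 -0. ] T [-0.023 -0.101 -0.01 ] open 0.796 q [-3.200e-01 -2.000e-03  1.778e+00  0.000e+00  1.368e+00 -2.228e+00]
tool x yaw 109.29 ydown [-0.002  0.001 -1.   ]
turn units about y (total) -9.285 shift units in new frame [-4.596  0.136 -3.103] in current frame [-0.026  0.125 -5.546]
```

step_arm(commands=[[0, -0.8, 0, 0, 0, 0, 0.8], [0, -0.9, 0, 0, 0, 0, 0.8], [0, -0.9, 0, 0, 0, 0, 0.8], [0, -0.9, 0, 0, 0, 0, 0.8], [0, -0.9, 0, 0, 0, 0, 0.8], [0, -0.9, 0, 0, 0, 0, 0.8], [0, -0.9, 0, 0, 0, 0, 0.8], [0, -0.9, 0, 0, 0, 0, 0.8], [0, -0.9, 0, 0, 0, 0, 0.8], [0, 0, 0, 0, 0, 0, 0.8]])

```text
time_s: 20.95
eef_pos: [0.4973, -0.0409, 0.2443]
eef_rot: [-0.14, 0.138, 0.693, -0.693]
wrist_force: [-0.6, -0.4, 0.3]
opening: 0.799
```

```bash
python3 - <<'E'
from h import *
o,R=st();to([.6537,.0132,.23],158)
E
```

```text
t 20.95 pos [ 0.4973 -0.0409  0.2443] F [-0.6 -0.4  0.3] T [ 0.021 -0.041 -0.026] open 0.799 q [-3.200e-01 -2.000e-03  1.777e+00  0.000e+00  1.368e+00 -3.067e+00]
tool x yaw 157.34 ydown [-0.002  0.001 -1.   ]
turn units about y (total) -0.11 shift units in new frame [-4.156  0.478 -3.625] in current frame [-4.115  0.468 -3.673]
```

step_arm(commands=[[0, 0, 0, -0.4, 0, -0.35, 0.8], [0, 0, 0, -0.8, 0, -0.7, 0.8], [0, 0, 0, -0.9, 0.1, -0.8, 0.8], [0, 0, 0, -0.9, 0.1, -0.8, 0.8], [0, 0, 0, -0.7, 0.1, -0.65, 0.8], [0, 0, 0, -0.4, 0.1, -0.35, 0.8], [0, 0, 0, 0, 0, 0, 0.8], [0, 0, 0, 0, 0, 0, 0.8]])

```text
time_s: 21.75
eef_pos: [0.6529, 0.0125, 0.2324]
eef_rot: [0.14, -0.139, -0.693, 0.693]
wrist_force: [0.1, -0.1, 0.2]
opening: 0.803
```

```bash
python3 - <<'E'
from h import *
o,R=st();to([.6537,.0132,.152],158)
for n in ("scene","top"):
    im,D=ctrl.camera(n); x,y=proj(n,[.6537,.0132,.2])[0].astype(int); cv2.imwrite(f"pics/{n}12.png",cv2.resize(im[y-40:y+40,x-50:x+50],None,fx=7,fy=7,interpolation=cv2.INTER_CUBIC))
E
```

```text
t 21.75 pos [0.6529 0.0125 0.2324] F [ 0.1 -0.1  0.2] T [-0.016 -0.027  0.003] open 0.803 q [-0.162  0.352  1.393 -0.     1.399 -2.906]
tool x yaw 157.23 ydown [-0.002  0.    -1.   ]
turn units about y (total) -0.129 shift units in new frame [-0.015  2.682 -0.032] in current frame [-0.02   2.682 -0.034]
```

View pics/scene12.png

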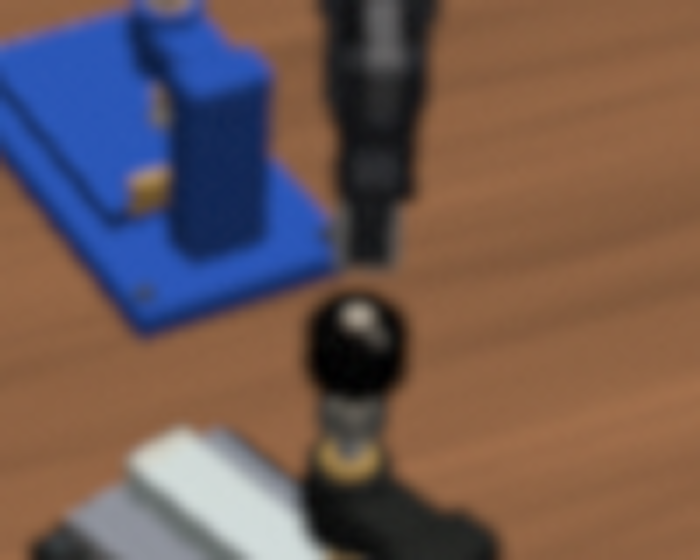

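```bash
python3 - <<'E'
from h import *
x,y=proj("scene",[.6537,.0132,.2])[0].astype(int)
for p in ([.6529,.0125,.2324],[.6529,.0125,.186],[.6537,.0132,.172],[.6529-.031,.0125+.013,.24],[.6529+.031,.0125-.013,.24]): print(p,((proj("scene",p)[0]-[x-50,y-40]+.5)*7).round())
E
```

```text
[0.6529, 0.0125, 0.2324] [360. 212.]
[0.6529, 0.0125, 0.186] [354. 316.]
[0.6537, 0.0132, 0.172] [354. 347.]
[0.6219, 0.025500000000000002, 0.24] [359. 134.]
[0.6839000000000001, -0.0004999999999999987, 0.24] [364. 258.]
```

View pics/top12.png

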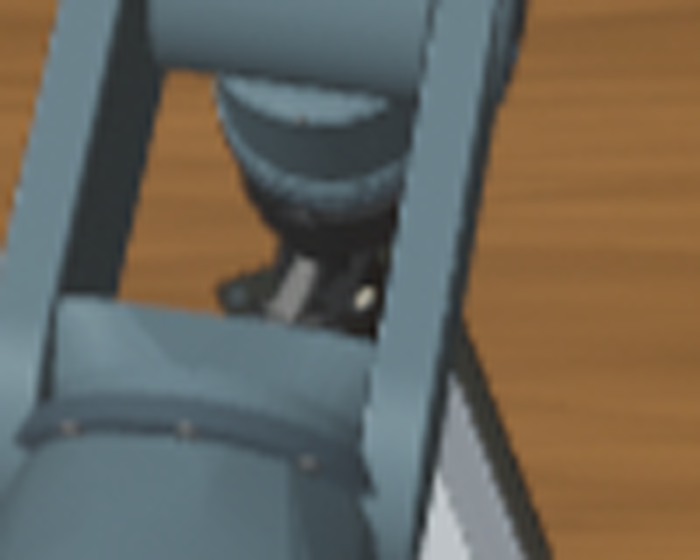

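step_arm(commands=[[0, 0, 0, -0.02, 0.6, -0.03, 0.8], [0, 0, 0, 0, 0.7, 0, 0.8], [0, 0, 0, 0, 0.7, 0, 0.8], [0, 0, 0, 0, 0.5, 0, 0.8], [0, 0, 0, 0, 0.18, 0, 0.8], [0, 0, 0, 0, 0, 0, 0.8], [0, 0, 0, 0, 0, 0, 0.8]])

```text
time_s: 22.55
eef_pos: [0.6552, 0.0128, 0.1544]
eef_rot: [-0.139, 0.14, 0.693, -0.693]
wrist_force: [-0.3, -0.2, 0.8]
opening: 0.798
```

```bash
python3 - <<'E'
from h import *
o,R=st();to([.6537,.0132,.152],157.2)
E
```

```text
t 22.55 pos [0.6552 0.0128 0.1544] F [-0.3 -0.2  0.8] T [0.038 0.011 0.013] open 0.798 q [-0.161  0.425  1.458 -0.     1.257 -2.906]
tool x yaw 157.28 ydown [ 0.002 -0.    -1.   ]
turn units about y (total) 0.014 shift units in new frame [0.05  0.082 0.007] in current frame [0.05  0.081 0.007]
```

step_arm(commands=[[0, 0, 0, 0.04, 0.05, 0, 0.7], [0, 0, 0, 0, 0, 0, 0.55], [0, 0, 0, 0, 0, 0, 0.45], [0, 0, 0, 0, 0, 0, 0.3], [0, 0, 0, 0, 0, 0, 0.2], [0, 0, 0, 0, 0, 0, 0], [0, 0, 0, 0, 0, 0, 0], [0, 0, 0, 0, 0, 0, 0]])

```text
time_s: 23.35
eef_pos: [0.6537, 0.0134, 0.152]
eef_rot: [-0.139, 0.139, 0.693, -0.693]
wrist_force: [1.0, 0.2, 1.9]
opening: 0.397
```

```bash
python3 - <<'E'
from h import *
o,R=st();to([.6537,.0132,.152],157.2);print((R.T@np.array(o["wrist_force"])).round(1))
im,D=ctrl.camera("scene"); x,y=proj("scene",[.6537,.0132,.15])[0].astype(int); cv2.imwrite(f"pics/s13.png",cv2.resize(im[y-40:y+40,x-50:x+50],None,fx=7,fy=7,interpolation=cv2.INTER_CUBIC))
E
```

```text
t 23.35 pos [0.6537 0.0134 0.152 ] F [1.  0.2 1.9] T [-0.023 -0.234 -0.018] open 0.397 q [-0.161  0.425  1.463  0.     1.253 -2.906]
tool x yaw 157.29 ydown [ 0.001 -0.    -1.   ]
turn units about y (total) 0.015 shift units in new frame [-0.003 -0.001  0.007] in current frame [-0.003 -0.001  0.007]
[-0.8 -1.9 -0.6]
```

View pics/s13.png

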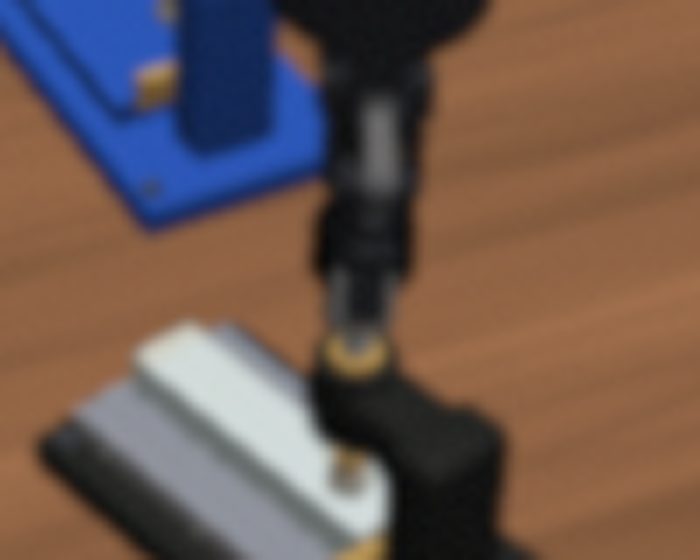

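step_arm(commands=[[0, 0.4, 0, 0, 0.002, 0, 0], [0, 0.8, 0, 0, 0.005, 0, 0], [0, 0.8, 0, 0, 0.005, 0, 0], [0, 0.8, 0, 0, 0.005, 0, 0], [0, 0.8, 0, 0, 0.005, 0, 0]])

```text
time_s: 23.9
eef_pos: [0.6537, 0.0134, 0.1514]
eef_rot: [-0.268, 0.268, 0.654, -0.654]
wrist_force: [1.1, 0.8, 1.9]
opening: 0.395
```

```bash
cat > o.py <<'E'
from h import *
o,R=tool();y=np.degrees(np.arctan2(R[1,0],R[0,0]))
print("t",round(o["time_s"],2),"yaw",y.round(2),"cw turned",((157.28-y)%360).round(2),"Tz",round(o["torque"][2],3),"T",np.round(o["torque"],3),"F",np.round(o["wrist_force"],1),"pos",np.round(o["eef_pos"],4),"op",round(o["opening"],3),"q6",round(o["q"][5],3))
E
python3 o.py
```

```text
t 23.9 yaw 135.51 cw turned 21.77 Tz 0.117 T [-0.081 -0.159  0.117] F [1.1 0.8 1.9] pos [0.6537 0.0134 0.1514] op 0.395 q6 -2.526
```

step_arm(commands=[[0, 0.8, 0, 0, 0.005, 0, 0], [0, 0.8, 0, 0, 0.005, 0, 0], [0, 0.8, 0, 0, 0.005, 0, 0], [0, 0.8, 0, 0, 0.005, 0, 0]])

```text
time_s: 24.3
eef_pos: [0.6536, 0.0135, 0.1508]
eef_rot: [-0.373, 0.373, 0.601, -0.601]
wrist_force: [0.1, -0.1, 2.3]
opening: 0.397
```

```bash
python3 o.py
```

```text
t 24.3 yaw 116.31 cw turned 40.97 Tz 0.088 T [-0.013 -0.121  0.088] F [ 0.1 -0.1  2.3] pos [0.6536 0.0135 0.1508] op 0.397 q6 -2.191
```

step_arm(commands=[[0, 0.8, 0, 0, 0.005, 0, 0], [0, 0.8, 0, 0, 0.005, 0, 0], [0, 0.8, 0, 0, 0.005, 0, 0], [0, 0.8, 0, 0, 0.005, 0, 0]])

```text
time_s: 24.7
eef_pos: [0.6537, 0.0135, 0.1503]
eef_rot: [-0.468, 0.468, 0.53, -0.53]
wrist_force: [0.8, -0.3, 2.8]
opening: 0.397
```

```bash
python3 o.py
```

```text
t 24.7 yaw 97.12 cw turned 60.16 Tz 0.09 T [-0.03  -0.064  0.09 ] F [ 0.8 -0.3  2.8] pos [0.6537 0.0135 0.1503] op 0.397 q6 -1.855
```

step_arm(commands=[[0, 0.5, 0, 0, 0.003, 0, 0], [0, 0.5, 0, 0, 0.003, 0, 0]])

```text
time_s: 24.9
eef_pos: [0.6537, 0.0135, 0.1501]
eef_rot: [-0.495, 0.495, 0.505, -0.505]
wrist_force: [0.3, 0.1, 2.6]
opening: 0.394
```

```bash
python3 o.py
```

```text
t 24.9 yaw 91.19 cw turned 66.09 Tz 0.138 T [-0.023 -0.05   0.138] F [0.3 0.1 2.6] pos [0.6537 0.0135 0.1501] op 0.394 q6 -1.752
```

step_arm(commands=[[0, 0.5, 0, 0, 0.003, 0, 0], [0, 0.5, 0, 0, 0.003, 0, 0]])

```text
time_s: 25.1
eef_pos: [0.6536, 0.0135, 0.15]
eef_rot: [-0.52, 0.521, 0.479, -0.478]
wrist_force: [0.3, -0.6, 2.6]
opening: 0.398
```

```bash
python3 o.py
```

```text
t 25.1 yaw 85.19 cw turned 72.09 Tz 0.177 T [ 0.002 -0.131  0.177] F [ 0.3 -0.6  2.6] pos [0.6536 0.0135 0.15  ] op 0.398 q6 -1.647
```

step_arm(commands=[[0, 0.5, 0, 0, 0.003, 0, 0], [0, 0.5, 0, 0, 0.003, 0, 0]])

```text
time_s: 25.3
eef_pos: [0.6536, 0.0135, 0.1498]
eef_rot: [-0.545, 0.545, 0.451, -0.451]
wrist_force: [1.3, -0.2, 2.8]
opening: 0.397
```

```bash
python3 o.py
```

```text
t 25.3 yaw 79.19 cw turned 78.09 Tz 0.161 T [-0.048 -0.04   0.161] F [ 1.3 -0.2  2.8] pos [0.6536 0.0135 0.1498] op 0.397 q6 -1.543
```

step_arm(commands=[[0, 0.5, 0, 0, 0.003, 0, 0], [0, 0.5, 0, 0, 0.003, 0, 0]])

```text
time_s: 25.5
eef_pos: [0.6537, 0.0135, 0.1496]
eef_rot: [-0.568, 0.568, 0.422, -0.421]
wrist_force: [0.7, 1.8, 2.5]
opening: 0.396
```

```bash
python3 o.py
```

```text
t 25.5 yaw 73.19 cw turned 84.09 Tz 0.167 T [-0.041 -0.016  0.167] F [0.7 1.8 2.5] pos [0.6537 0.0135 0.1496] op 0.396 q6 -1.438
```

step_arm(commands=[[0, 0.5, 0, 0, 0.003, 0, 0], [0, 0.5, 0, 0, 0.003, 0, 0]])

```text
time_s: 25.7
eef_pos: [0.6536, 0.0136, 0.1494]
eef_rot: [-0.589, 0.589, 0.391, -0.391]
wrist_force: [0.9, 0.2, 3.1]
opening: 0.396
```

```bash
python3 o.py
```

```text
t 25.7 yaw 67.19 cw turned 90.09 Tz 0.127 T [ 0.028 -0.075  0.127] F [0.9 0.2 3.1] pos [0.6536 0.0136 0.1494] op 0.396 q6 -1.333
```

step_arm(commands=[[0, 0.5, 0, 0, 0.003, 0, 0], [0, 0.5, 0, 0, 0.003, 0, 0]])

```text
time_s: 25.9
eef_pos: [0.6536, 0.0135, 0.1493]
eef_rot: [-0.609, 0.609, 0.36, -0.36]
wrist_force: [0.7, 0.2, 3.1]
opening: 0.392
```

```bash
python3 o.py
```

```text
t 25.9 yaw 61.19 cw turned 96.09 Tz 0.121 T [ 0.046 -0.05   0.121] F [0.7 0.2 3.1] pos [0.6536 0.0135 0.1493] op 0.392 q6 -1.228
```

step_arm(commands=[[0, 0.5, 0, 0, 0.003, 0, 0], [0, 0.5, 0, 0, 0.003, 0, 0]])

```text
time_s: 26.1
eef_pos: [0.6536, 0.0135, 0.1491]
eef_rot: [-0.627, 0.627, 0.328, -0.327]
wrist_force: [1.1, 0.9, 2.9]
opening: 0.395
```

```bash
python3 o.py
```

```text
t 26.1 yaw 55.19 cw turned 102.09 Tz 0.173 T [ 0.03  -0.059  0.173] F [1.1 0.9 2.9] pos [0.6536 0.0135 0.1491] op 0.395 q6 -1.124
```

step_arm(commands=[[0, 0.5, 0, 0, 0.003, 0, 0], [0, 0.5, 0, 0, 0.003, 0, 0]])

```text
time_s: 26.3
eef_pos: [0.6537, 0.0135, 0.149]
eef_rot: [-0.643, 0.643, 0.294, -0.294]
wrist_force: [0.9, 0.1, 2.9]
opening: 0.4
```

```bash
python3 o.py
```

```text
t 26.3 yaw 49.19 cw turned 108.09 Tz 0.216 T [ 0.013 -0.001  0.216] F [0.9 0.1 2.9] pos [0.6537 0.0135 0.149 ] op 0.4 q6 -1.019
```

step_arm(commands=[[0, 0.5, 0, 0, 0.003, 0, 0]])

```text
time_s: 26.4
eef_pos: [0.6537, 0.0135, 0.1489]
eef_rot: [-0.65, 0.651, 0.278, -0.277]
wrist_force: [-0.4, 0.0, 2.7]
opening: 0.401
```

```bash
python3 o.py
```

```text
t 26.4 yaw 46.19 cw turned 111.09 Tz 0.152 T [-0.026 -0.018  0.152] F [-0.4  0.   2.7] pos [0.6537 0.0135 0.1489] op 0.401 q6 -0.967
```

step_arm(commands=[[0, 0.5, 0, 0, 0.003, 0, 0]])

```text
time_s: 26.5
eef_pos: [0.6537, 0.0135, 0.1488]
eef_rot: [-0.657, 0.658, 0.26, -0.26]
wrist_force: [0.0, 0.3, 3.1]
opening: 0.397
```

```bash
python3 o.py
```

```text
t 26.5 yaw 43.19 cw turned 114.09 Tz 0.159 T [ 0.    -0.011  0.159] F [0.  0.3 3.1] pos [0.6537 0.0135 0.1488] op 0.397 q6 -0.914
```

step_arm(commands=[[0, 0.5, 0, 0, 0.002, 0, 0]])

```text
time_s: 26.6
eef_pos: [0.6537, 0.0135, 0.1488]
eef_rot: [-0.664, 0.664, 0.243, -0.243]
wrist_force: [0.1, 1.0, 3.5]
opening: 0.394
```

```bash
python3 o.py
```

```text
t 26.6 yaw 40.19 cw turned 117.09 Tz 0.2 T [ 0.075 -0.028  0.2  ] F [0.1 1.  3.5] pos [0.6537 0.0135 0.1488] op 0.394 q6 -0.862
```

step_arm(commands=[[0, 0.5, 0, 0, 0.002, 0, 0]])

```text
time_s: 26.7
eef_pos: [0.6537, 0.0135, 0.1488]
eef_rot: [-0.67, 0.67, 0.226, -0.225]
wrist_force: [-0.0, -0.0, 4.1]
opening: 0.396
```

```bash
python3 o.py
```

```text
t 26.7 yaw 37.2 cw turned 120.08 Tz 0.189 T [ 0.05  -0.061  0.189] F [-0.  -0.   4.1] pos [0.6537 0.0135 0.1488] op 0.396 q6 -0.81
```

```bash
sed -i 's/^print("t"/print("e6",round(o["joint_efforts"][5],3),"t"/; s/"T",np.round(o\["torque"\],3),//' o.py; python3 o.py
```

```text
e6 -0.516 t 26.7 yaw 37.2 cw turned 120.08 Tz 0.189 F [-0.  -0.   4.1] pos [0.6537 0.0135 0.1488] op 0.396 q6 -0.81
```

step_arm(commands=[[0, 0.5, 0, 0, 0.003, 0, 0]])

```text
time_s: 26.8
eef_pos: [0.6537, 0.0135, 0.1487]
eef_rot: [-0.676, 0.676, 0.208, -0.208]
wrist_force: [-0.1, 0.9, 4.0]
opening: 0.399
```

```bash
python3 o.py
```

```text
e6 -0.509 t 26.8 yaw 34.2 cw turned 123.08 Tz 0.237 F [-0.1  0.9  4. ] pos [0.6537 0.0135 0.1487] op 0.399 q6 -0.757
```

step_arm(commands=[[0, 0.5, 0, 0, 0.003, 0, 0]])

```text
time_s: 26.9
eef_pos: [0.6537, 0.0135, 0.1486]
eef_rot: [-0.681, 0.681, 0.19, -0.19]
wrist_force: [0.1, -0.3, 3.6]
opening: 0.402
```

```bash
python3 o.py
```

```text
e6 -0.502 t 26.9 yaw 31.19 cw turned 126.09 Tz 0.188 F [ 0.1 -0.3  3.6] pos [0.6537 0.0135 0.1486] op 0.402 q6 -0.705
```

step_arm(commands=[[0, 0.5, 0, 0, 0.003, 0, 0]])

```text
time_s: 27.0
eef_pos: [0.6537, 0.0136, 0.1486]
eef_rot: [-0.686, 0.686, 0.172, -0.172]
wrist_force: [-0.2, 0.3, 4.3]
opening: 0.397
```

```bash
python3 o.py
```

```text
e6 -0.494 t 27.0 yaw 28.2 cw turned 129.08 Tz 0.208 F [-0.2  0.3  4.3] pos [0.6537 0.0136 0.1486] op 0.397 q6 -0.653
```

step_arm(commands=[[0, 0.5, 0, 0, 0.003, 0, 0]])

```text
time_s: 27.1
eef_pos: [0.6537, 0.0136, 0.1485]
eef_rot: [-0.69, 0.69, 0.154, -0.154]
wrist_force: [0.7, 0.9, 4.2]
opening: 0.393
```

```bash
python3 o.py
```

```text
e6 -0.487 t 27.1 yaw 25.2 cw turned 132.08 Tz 0.177 F [0.7 0.9 4.2] pos [0.6537 0.0136 0.1485] op 0.393 q6 -0.6
```

step_arm(commands=[[0, 0.5, 0, 0, 0.003, 0, 0]])

```text
time_s: 27.2
eef_pos: [0.6537, 0.0136, 0.1483]
eef_rot: [-0.694, 0.694, 0.136, -0.136]
wrist_force: [-0.3, 0.4, 2.9]
opening: 0.398
```

```bash
python3 o.py
```

```text
e6 -0.566 t 27.2 yaw 22.2 cw turned 135.08 Tz 0.222 F [-0.3  0.4  2.9] pos [0.6537 0.0136 0.1483] op 0.398 q6 -0.548
```

step_arm(commands=[[0, 0.5, 0, 0, 0.003, 0, 0]])

```text
time_s: 27.3
eef_pos: [0.6536, 0.0136, 0.1481]
eef_rot: [-0.697, 0.697, 0.118, -0.118]
wrist_force: [-0.4, -0.0, 3.0]
opening: 0.402
```

```bash
python3 o.py
```

```text
e6 -0.577 t 27.3 yaw 19.19 cw turned 138.09 Tz 0.127 F [-0.4 -0.   3. ] pos [0.6536 0.0136 0.1481] op 0.402 q6 -0.495
```

step_arm(commands=[[0, 0.5, 0, 0, 0.003, 0, 0]])

```text
time_s: 27.4
eef_pos: [0.6537, 0.0136, 0.1479]
eef_rot: [0.7, -0.7, -0.1, 0.099]
wrist_force: [0.9, -0.1, 2.2]
opening: 0.398
```

```bash
python3 o.py
```

```text
e6 -0.802 t 27.4 yaw 16.18 cw turned 141.1 Tz -0.124 F [ 0.9 -0.1  2.2] pos [0.6537 0.0136 0.1479] op 0.398 q6 -0.443
```

step_arm(commands=[[0, 0.5, 0, 0, 0.003, 0, 0]])

```text
time_s: 27.5
eef_pos: [0.6537, 0.0136, 0.1479]
eef_rot: [0.702, -0.702, -0.081, 0.081]
wrist_force: [0.5, 0.3, 1.9]
opening: 0.395
```

```bash
python3 o.py
```

```text
e6 -0.793 t 27.5 yaw 13.16 cw turned 144.12 Tz -0.067 F [0.5 0.3 1.9] pos [0.6537 0.0136 0.1479] op 0.395 q6 -0.39
```

step_arm(commands=[[0, 0.5, 0, 0, 0, 0, 0]])

```text
time_s: 27.6
eef_pos: [0.6536, 0.0136, 0.1478]
eef_rot: [0.704, -0.704, -0.063, 0.063]
wrist_force: [0.6, -0.3, 2.4]
opening: 0.396
```

```bash
python3 o.py
```

```text
e6 -0.76 t 27.6 yaw 10.16 cw turned 147.12 Tz -0.087 F [ 0.6 -0.3  2.4] pos [0.6536 0.0136 0.1478] op 0.396 q6 -0.338
```

step_arm(commands=[[0, 0.5, 0, 0, 0, 0, 0]])

```text
time_s: 27.7
eef_pos: [0.6537, 0.0136, 0.1478]
eef_rot: [0.706, -0.706, -0.044, 0.044]
wrist_force: [0.2, 0.7, 2.8]
opening: 0.393
```

```bash
python3 o.py
```

```text
e6 -0.674 t 27.7 yaw 7.17 cw turned 150.11 Tz 0.031 F [0.2 0.7 2.8] pos [0.6537 0.0136 0.1478] op 0.393 q6 -0.286
```

step_arm(commands=[[0, 0.5, 0, 0, 0, 0, 0]])

```text
time_s: 27.8
eef_pos: [0.6536, 0.0136, 0.1477]
eef_rot: [0.707, -0.707, -0.026, 0.026]
wrist_force: [1.1, 0.6, 2.2]
opening: 0.392
```

```bash
python3 o.py
```

```text
e6 -0.592 t 27.8 yaw 4.18 cw turned 153.1 Tz 0.095 F [1.1 0.6 2.2] pos [0.6536 0.0136 0.1477] op 0.392 q6 -0.234
```

step_arm(commands=[[0, 0.5, 0, 0, 0, 0, 0]])

```text
time_s: 27.9
eef_pos: [0.6536, 0.0136, 0.1477]
eef_rot: [0.707, -0.707, -0.007, 0.007]
wrist_force: [0.6, 0.4, 1.2]
opening: 0.4
```

```bash
python3 o.py
```

```text
e6 -0.523 t 27.9 yaw 1.19 cw turned 156.09 Tz 0.218 F [0.6 0.4 1.2] pos [0.6536 0.0136 0.1477] op 0.4 q6 -0.181
```

step_arm(commands=[[0, 0.5, 0, 0, 0, 0, 0]])

```text
time_s: 28.0
eef_pos: [0.6536, 0.0136, 0.1476]
eef_rot: [0.707, -0.707, 0.011, -0.011]
wrist_force: [1.0, 0.6, 1.6]
opening: 0.394
```

```bash
python3 o.py
```

```text
e6 -0.483 t 28.0 yaw -1.8 cw turned 159.08 Tz 0.211 F [1.  0.6 1.6] pos [0.6536 0.0136 0.1476] op 0.394 q6 -0.129
```

step_arm(commands=[[0, 0.5, 0, 0, 0, 0, 0]])

```text
time_s: 28.1
eef_pos: [0.6536, 0.0136, 0.1476]
eef_rot: [0.707, -0.706, 0.029, -0.03]
wrist_force: [0.9, 0.5, 0.7]
opening: 0.397
```

```bash
python3 o.py
```

```text
e6 -0.482 t 28.1 yaw -4.8 cw turned 162.08 Tz 0.269 F [0.9 0.5 0.7] pos [0.6536 0.0136 0.1476] op 0.397 q6 -0.077
```

step_arm(commands=[[0, 0.5, 0, 0, 0, 0, 0]])

```text
time_s: 28.2
eef_pos: [0.6536, 0.0136, 0.1475]
eef_rot: [0.706, -0.705, 0.048, -0.048]
wrist_force: [0.6, 0.7, 1.2]
opening: 0.397
```

```bash
python3 o.py
```

```text
e6 -0.509 t 28.2 yaw -7.8 cw turned 165.08 Tz 0.096 F [0.6 0.7 1.2] pos [0.6536 0.0136 0.1475] op 0.397 q6 -0.024
```

step_arm(commands=[[0, 0.5, 0, 0, 0, 0, 0]])

```text
time_s: 28.3
eef_pos: [0.6536, 0.0136, 0.1475]
eef_rot: [0.704, -0.704, 0.067, -0.067]
wrist_force: [1.7, 0.2, 1.4]
opening: 0.401
```

```bash
python3 o.py
```

```text
e6 -0.574 t 28.3 yaw -10.81 cw turned 168.09 Tz 0.071 F [1.7 0.2 1.4] pos [0.6536 0.0136 0.1475] op 0.401 q6 0.028
```

step_arm(commands=[[0, 0.4, 0, 0, 0, 0, 0]])

```text
time_s: 28.4
eef_pos: [0.6536, 0.0136, 0.1475]
eef_rot: [0.702, -0.702, 0.081, -0.081]
wrist_force: [1.1, -0.9, -0.5]
opening: 0.399
```

```bash
python3 o.py
```

```text
e6 -0.353 t 28.4 yaw -13.21 cw turned 170.49 Tz 0.116 F [ 1.1 -0.9 -0.5] pos [0.6536 0.0136 0.1475] op 0.399 q6 0.07
```

step_arm(commands=[[0, 0, 0, 0, 0, 0, 0], [0, 0, 0, 0, 0, 0, 0]])

```text
time_s: 28.6
eef_pos: [0.6536, 0.0136, 0.1474]
eef_rot: [0.703, -0.702, 0.08, -0.08]
wrist_force: [1.4, 1.1, -0.3]
opening: 0.397
```

```bash
python3 o.py
```

```text
e6 0.158 t 28.6 yaw -13.03 cw turned 170.31 Tz 0.093 F [ 1.4  1.1 -0.3] pos [0.6536 0.0136 0.1474] op 0.397 q6 0.067
```

step_arm(commands=[[0, 0, 0, 0, 0, 0, 0]])

```text
time_s: 28.7
eef_pos: [0.6536, 0.0136, 0.1474]
eef_rot: [0.703, -0.702, 0.08, -0.08]
wrist_force: [1.9, 1.2, 1.4]
opening: 0.395
```

```bash
python3 o.py
```

```text
e6 0.104 t 28.7 yaw -13.05 cw turned 170.33 Tz 0.036 F [1.9 1.2 1.4] pos [0.6536 0.0136 0.1474] op 0.395 q6 0.067
```

step_arm(commands=[[0, 0.3, 0, 0, 0, 0, 0], [0, 0, 0, 0, 0, 0, 0]])

```text
time_s: 28.9
eef_pos: [0.6535, 0.0135, 0.1474]
eef_rot: [0.701, -0.701, 0.092, -0.092]
wrist_force: [2.1, 0.6, -0.2]
opening: 0.395
```

```bash
python3 o.py
```

```text
e6 0.189 t 28.9 yaw -14.91 cw turned 172.19 Tz -0.098 F [ 2.1  0.6 -0.2] pos [0.6535 0.0135 0.1474] op 0.395 q6 0.1
```

step_arm(commands=[[0, 0.3, 0, 0, 0, 0, 0], [0, 0, 0, 0, 0, 0, 0]])

```text
time_s: 29.1
eef_pos: [0.6535, 0.0135, 0.1474]
eef_rot: [0.7, -0.7, 0.103, -0.103]
wrist_force: [2.2, 0.4, 0.2]
opening: 0.4
```

```bash
python3 o.py
```

```text
e6 0.188 t 29.1 yaw -16.68 cw turned 173.96 Tz -0.119 F [2.2 0.4 0.2] pos [0.6535 0.0135 0.1474] op 0.4 q6 0.13
```

step_arm(commands=[[0, 0.3, 0, 0, 0, 0, 0], [0, 0.2, 0, 0, 0, 0, 0], [0, 0, 0, 0, 0, 0, 0]])

```text
time_s: 29.4
eef_pos: [0.6535, 0.0135, 0.1474]
eef_rot: [0.697, -0.697, 0.121, -0.121]
wrist_force: [2.8, 0.0, -0.1]
opening: 0.4
```

```bash
python3 o.py
```

```text
e6 0.168 t 29.4 yaw -19.67 cw turned 176.95 Tz -0.044 F [ 2.8  0.  -0.1] pos [0.6535 0.0135 0.1474] op 0.4 q6 0.183
```

step_arm(commands=[[0, 0, 0, 0, 0, 0, 0.5], [0, 0, 0, 0, 0, 0, 0.7], [0, 0, 0, 0, 0, 0, 0.8], [0, 0, 0, 0, 0, 0, 0.8], [0, 0, 0, 0, -0.4, 0, 0.8], [0, 0, 0, 0, -0.8, 0, 0.8], [0, 0, 0, 0, -1, 0, 0.8], [0, 0, 0, 0, -1, 0, 0.8], [0, 0, 0, 0, -1, 0, 0.8], [0, 0, 0, 0, 0, 0, 0.8]])

```text
time_s: 30.4
eef_pos: [0.6561, 0.0131, 0.2807]
eef_rot: [0.697, -0.697, 0.117, -0.125]
wrist_force: [-0.8, 0.8, 0.3]
opening: 0.798
```

```bash
python3 - <<'E'
from h import *
o,R=st()
c,s=np.cos(SY),np.sin(SY)
im,D=ctrl.camera("scene"); W=cloud("scene",D);hsv=cv2.cvtColor(im,cv2.COLOR_BGR2HSV)
d=W[...,:2]-SO; X=(d[...,0]*c+d[...,1]*s)*1000;Y=(-d[...,0]*s+d[...,1]*c)*1000
m=(abs(W[...,2]-.05)<.005)&(X>-130)&(X<40)&(abs(Y)<30)&(hsv[...,2]>140)&(hsv[...,1]<60)
v,u=np.nonzero(m);P=onplane("scene",np.c_[u,v],.05)[:,:2]*1000-SO*1000
P=np.c_[P[:,0]*c+P[:,1]*s,-P[:,0]*s+P[:,1]*c]
print(cv2.minAreaRect(P.astype(np.float32)))
q=(W[...,2]>.156)&(W[...,2]<.2)&(np.hypot(W[...,0]-SO[0],W[...,1]-SO[1])<.03);print("cap z hist",np.histogram(W[q][:,2],np.arange(.156,.2,.002))[0])
x,y=proj("scene",[*S(-20),.1])[0].astype(int); cv2.imwrite(f"pics/s14.png",cv2.resize(im[y-45:y+45,x-60:x+60],None,fx=6.5,fy=6.5,interpolation=cv2.INTER_CUBIC))
for n in ["loupe","prism","tube"]:
    K,Rr,t=cal("scene")
    for r in ctrl.boxes_of(n,"scene")[:2]: print(n,round(r["p"],2),(Rr.T@(np.array(r["point"])-t)).round(3))
E
```

```text
t 30.4 pos [0.6561 0.0131 0.2807] F [-0.8  0.8  0.3] T [-0.012 -0.029  0.005] open 0.798 q [-0.16   0.318  1.34  -0.     1.473  0.183]
tool x yaw -19.7 ydown [ 0.01  -0.002 -1.   ]
((-42.36817932128906, 0.028179168701171875), (130.74929809570312, 33.283607482910156), 0.3518352210521698)
cap z hist [ 4 10  9 11  7 11 11  9 10 14 14 26 49 22  3  0  0  0  0  0  0  0]
loupe 0.68 [ 0.699 -0.28   0.033]
prism 0.63 [0.553 0.267 0.016]
tube 0.66 [0.674 0.295 0.044]
```

View pics/s14.png

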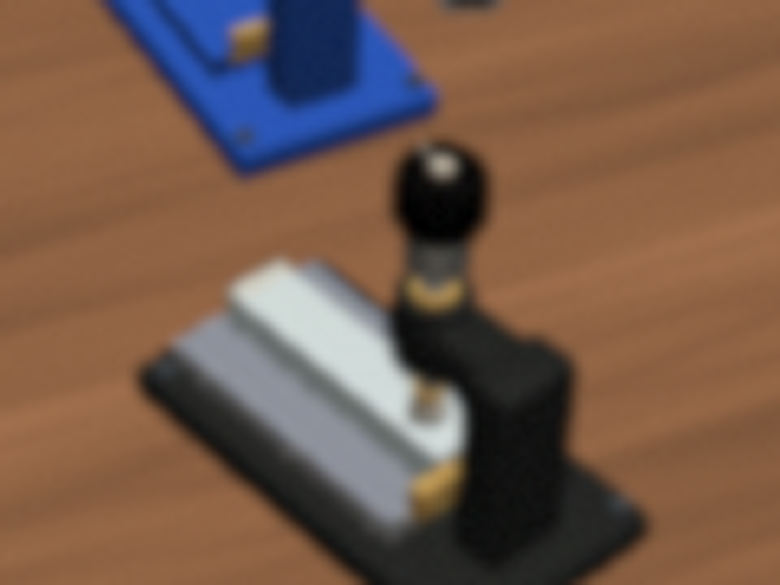

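```bash
python3 - <<'E'
from h import *
import time
D0=np.load("scene0.npy");im0=cv2.imread("pics/scene0.png");D1s=[];
im1,D1=ctrl.camera("scene"); np.save("scene15.npy",D1); cv2.imwrite("pics/scene15.png",im1)
for nm,D in (("before",D0),("after",D1)):
    W=cloud("scene",D)
    q=(W[...,2]>.17)&(W[...,2]<.2)&(np.hypot(W[...,0]-.6537,W[...,1]-.0132)<.013)
    z=W[q][:,2];print(nm,q.sum(),np.percentile(z,[10,25,50,75,90]).round(4),np.mean(z).round(4))
    q=(W[...,2]>.12)&(W[...,2]<.2)&(np.hypot(W[...,0]-.6537,W[...,1]-.0132)<.03)
    v,u=np.nonzero(q);
# vertical shift of cap in image by phase correlation of upper part / lower (hub) part
g0=cv2.cvtColor(im0,cv2.COLOR_BGR2GRAY).astype(np.float32);g1=cv2.cvtColor(im1,cv2.COLOR_BGR2GRAY).astype(np.float32)
x,y=290,193
def colprof(g): return g[178:215,285:297].mean(1).round().astype(int)
print(colprof(g0));print(colprof(g1))
print("px per mm vertical",(proj("scene",[.6537,.0132,.172])-proj("scene",[.6537,.0132,.182]))/10)
# outer silhouette edges (columns at sides of cap) bottom edge of cap at hub: use scale
for nm,im in (("b0",im0),("b1",im1)):
    cv2.imwrite(f"pics/{nm}.png",cv2.resize(im[178:225,275:305],None,fx=12,fy=12,interpolation=cv2.INTER_CUBIC))
a=cv2.imread("pics/b0.png");b=cv2.imread("pics/b1.png");cv2.imwrite("pics/b01.png",np.hstack([a,b]))
E
```

```text
before 51 [0.1842 0.1851 0.1859 0.187  0.1882] 0.186
after 56 [0.1793 0.1801 0.1809 0.1826 0.1835] 0.1811
[ 96  93  90  86  82  82  86  88  78  62  61  68  66  54  40  28  17   9
   5   4   5   9  19  41  64  76  76  73  74  81  91 100 105 102  84  59
  36]
[ 99  96  92  89  85  84  88  95  98  92  77  70  73  70  56  34  17  10
   8   6   5   6  10  15  27  46  63  72  73  75  83  96 107 105  87  60
  38]
px per mm vertical [[-0.02001705  0.30828342]]
```

View pics/b01.png

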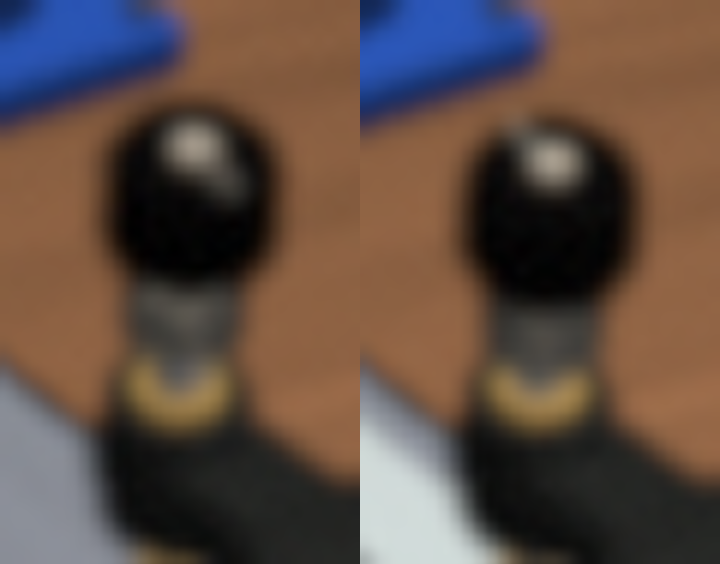

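step_arm(commands=[[0, 0, 0, -0.5, -0.5, 0, 0.8], [0, 0, 0, -1, -0.5, 0, 0.8], [0, 0, 0, -1, 0, 0, 0.8], [0, 0, 0, -1, 0, 0.5, 0.8], [0, 0, 0, -1, 0, 1, 0.8], [0, 0, 0, -0.5, 0, 1, 0.8], [0, 0, 0, 0, 0, 1, 0.8], [0, 0, 0, 0, 0, 1, 0.8], [0, 0, 0, 0, 0, 0.5, 0.8], [0, 0, 0, 0, 0, 0, 0.8]])

```text
time_s: 31.65
eef_pos: [0.5626, 0.2065, 0.3022]
eef_rot: [-0.697, 0.697, -0.121, 0.119]
wrist_force: [0.1, -0.4, -0.3]
opening: 0.799
```

```bash
python3 - <<'E'
from h import *
st()
im0=cv2.imread("pics/scene0.png");im1,D=ctrl.camera("scene");t1,_=ctrl.camera("top");cv2.imwrite("pics/scene16.png",im1)
W=cloud("scene",D);q=(W[...,2]>.17)&(W[...,2]<.2)&(np.hypot(W[...,0]-.6537,W[...,1]-.0132)<.013);print(np.percentile(W[q][:,2],[25,50,75]).round(4))
cr=lambda im:cv2.resize(im[178:245,270:310],None,fx=9,fy=9,interpolation=cv2.INTER_CUBIC)
cv2.imwrite("pics/b2.png",np.hstack([cr(im0),cr(im1)]))
g=lambda im:cv2.cvtColor(im,cv2.COLOR_BGR2GRAY)[178:215,285:297].mean(1).round().astype(int);print(g(im0));print(g(im1))
cv2.imwrite("pics/top16.png",cv2.resize(t1[120:250,170:400],None,fx=3.4,fy=3.4,interpolation=cv2.INTER_CUBIC))
E
```

```text
t 31.65 pos [0.5626 0.2065 0.3022] F [ 0.1 -0.4 -0.3] T [-0.022  0.023  0.03 ] open 0.799 q [0.154 0.187 1.457 0.    1.5   0.496]
tool x yaw -19.58 ydown [-0.002 -0.    -1.   ]
[0.1799 0.1808 0.1822]
[ 96  93  90  86  82  82  86  88  78  62  61  68  66  54  40  28  17   9
   5   4   5   9  19  41  64  76  76  73  74  81  91 100 105 102  84  59
  36]
[ 98  94  92  88  84  83  88  94  97  92  78  71  73  70  55  34  18  11
   8   6   5   6   8  15  26  46  63  70  72  74  82  95 106 104  86  59
  37]
```

View pics/b2.png

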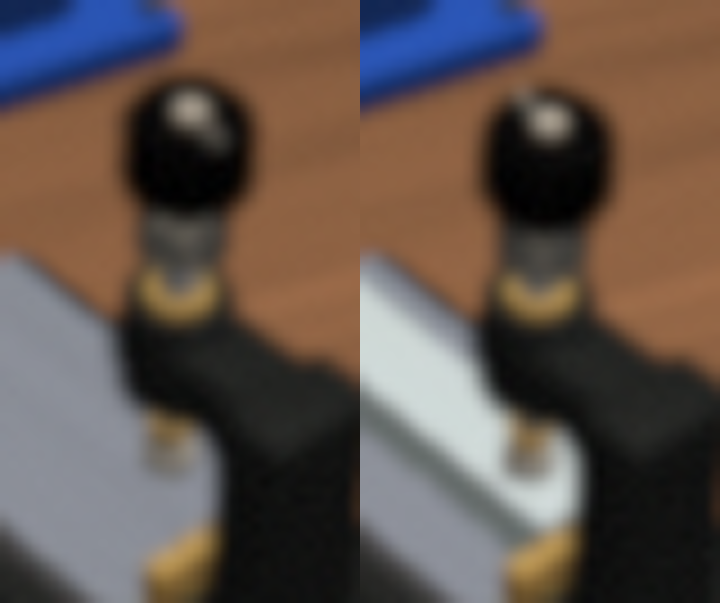

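View pics/top16.png

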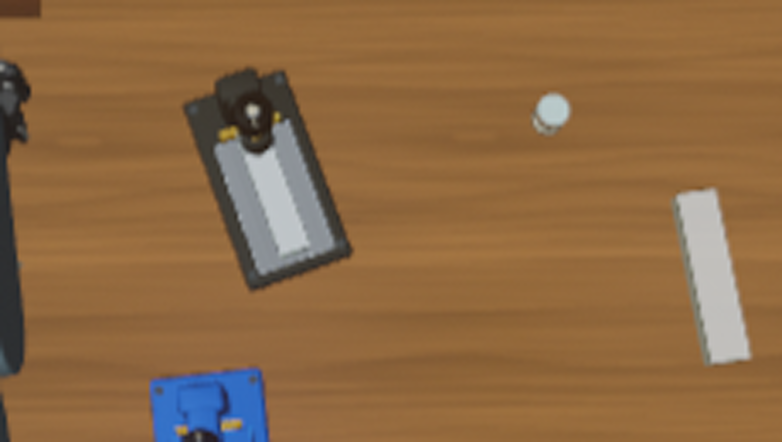

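```bash
python3 - <<'E'
from h import *
a=cv2.imread("pics/f9.png"); im=cv2.imread("pics/scene16.png")
b=cv2.resize(im[170:290,220:360],None,fx=5.5,fy=5,interpolation=cv2.INTER_CUBIC)
# foot region px: cols ~ 283-294 rows 218-236
def prof(I,c0,c1,r0,r1):
    return I[(r0-170)*5:(r1-170)*5,int((c0-220)*5.5):int((c1-220)*5.5)].astype(float).mean(1)
for nm,(c0,c1,r0,r1) in {"hub":(286,294,196,216),"foot":(286,291,220,238)}.items():
    pa,pb=prof(a,c0,c1,r0,r1),prof(b,c0,c1,r0,r1)
    print(nm); print("B-R before",(pa[::5,0]-pa[::5,2]).round().astype(int)); print("B-R after ",(pb[::5,0]-pb[::5,2]).round().astype(int))
    print("gray b",pa[::5].mean(1).round().astype(int));print("gray a",pb[::5].mean(1).round().astype(int))
z=lambda I:cv2.resize(I[(195-170)*5:(243-170)*5,int(55*5.5):int(85*5.5)],(380,590))
cv2.imwrite("pics/cmp.png",np.hstack([z(a),z(b)]))
E
```

```text
hub
B-R before [ -1   0   0   0  -2  -6  -8 -10 -10  -9 -10 -14 -24 -36 -52 -68 -68 -49
 -22  -4]
B-R after  [  0   0  -1   0   0  -1  -3  -4  -6  -8  -8  -9 -15 -29 -50 -67 -68 -48
 -22  -4]
gray b [  5   4   3   3   5  21  49  71  76  70  66  71  84  99 110 114 102  75
  48  29]
gray a [  8   6   4   4   3   3   8  24  46  61  65  65  71  87 105 113 101  75
  47  29]
foot
B-R before [ -1   0   0  -7 -24 -40 -42 -29 -18 -11  -3   4   7   8   7   7   6  -3]
B-R after  [  0   0   0  -4 -14 -28 -41 -41 -29 -17  -9  -1   5   7   7   7   6  -2]
gray b [ 15  14  18  38  73 103 114 116 121 129 149 182 205 207 194 169 142 122]
gray a [ 15  14  18  35  65  98 118 122 121 123 131 158 190 202 192 168 141 120]
```

View pics/cmp.png

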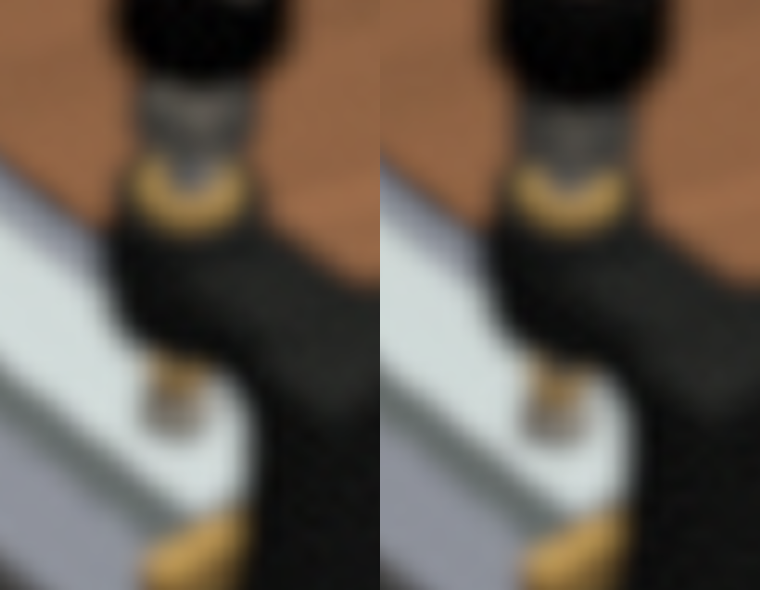

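```bash
python3 - <<'E'
from h import *
print(ctrl.hand_in()); 
E
```

```text
the job is handed in; nothing more can be done
None
```

The glass block is clamped in the dark stand, and I handed the job in at about 31.8 s of the 72 s allowed. No verdict came back.

**What I did**
- **Choosing the block:** I took the small glass bar, which measured about 130 × 30 × 20 mm. The larger bar and the blue stand were left alone.
- **Laying and sliding:** I laid the block on the bed and slid it in until it touched the brass stop. The wrist force peaked at about 14 N, including about 6 N of friction. I then let go and pressed its front end gently with about 9 N to seat it.
- **Clamping:** I gripped only the cap and turned it about 177° clockwise, following it down. The torque rose to about 0.2–0.27 N m and dropped below zero twice, at about 140° and 171°. I took these as the two clicks, stopped at 177°, let go and moved the arm clear.

**Last checks**
- **Block position:** its centre measured x = -42.4 mm and y = 0.0 mm in the stand frame, turned about 0.35°. That is home and square within what the cameras can resolve.
- **Bystanders:** the loupe and tube showed up where they started. The prism, not reliably detected at the start, showed up at about (0.553, 0.267), where I saw it in the first pictures; I had no earlier reading to compare.

**What disagreed**
- **Cap height:** the cap ended about 5 mm lower, more than the roughly 3.3 mm the screw should sink with two clicks of slip. The foot itself moved only about 2.5–3.2 mm in the picture, which fits two clicks. I think the cap stayed low on its soft spring after I let go.
- **Clicks and clamp force:** both are inferred from torque readings with noise of about 0.04 N m. I had no direct measurement of either.

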